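# Set up the slatted bed for screwing

### The arm

A 6-joint arm with a two-finger parallel gripper is mounted at the origin on the work surface. World frame = base frame: x ahead of the robot, y to its left, z up, the work surface at z = 0. Lengths are in m, angles in rad, forces in N, time in s.
With the tool pointing down it reaches from about 0.35 to 0.85 m from the base axis. Payload 8.1 kg.
Tool frame: the origin (TCP) lies midway between the tips of the shut fingers; the grasp point (between the pads) lies 19 mm behind it (manip.grip_depth is the distance from the TCP to the grasp point, in m); z points along the fingers, y is the line along which they close (so a half turn about z gives the same grasp; the last joint's range is limited). The gripper opens to 93 mm and grips with 3 to 60 N. Pads are 15 mm wide; open, the fingers measure 128 mm over their backs; the gripper's body (75 mm by 188 mm) begins 65 mm behind the grasp point.
Start: joints at [1.075, 0.13, 1.488, -0, 1.523, -0.085], TCP at [0.24, 0.55, 0.219] pointing down, gripper open.
Joint ranges: [-2.96, 2.96], [-0.89, 2.26], [0.02, 2.5], [-1.34, 4.48], [0, 2.73], [-2.66, 2.66]. Speed limits (rad/s): [2.39, 2.39, 2.79, 3.14, 3.14, 3.14].

### API

Orientations are given as a 3x3 rotation matrix whose columns are the frame's x, y, z axes.
In Python, from station import get_state, viewer, manip gives the robot as it stands.
- The arm moves only by the shell command python3 -m jog 'ROWS' [FORCE]. ROWS is JSON, one flat list of numbers, 5 for each row, row after row: the opening, from 0 (shut) to 1 (fully open), then the shift along the world's x, y, z in mm, then the turn about the world's z in rad. In form: [hand, tx, ty, tz, twist, hand, tx, ty, tz, twist, ...]. A call has exactly 5 rows; each row is the pose to reach, as a shift and turn from the pose commanded when the call began; what a row does not reach only later rows make up. A row lasts 1/8 s, in which the tool goes at most 62.5 mm and 10.7 degrees, less where a joint would pass 70% of its speed; a pose out of reach is approached as far as the arm can. A call with a gripper value outside its range is refused whole. The fingers move at their own pace and stop on an object; FORCE is the grip in N (left out, the last holds). Time passes only in rows, so rows that repeat a pose let the fingers close, or fill a call up. It gives the time, the measured TCP pose, the force, the opening and the grip force at its end, in the units of the state.
- get_state(): the state, without advancing time (a new reading comes with each control period).
- viewer.grab_frame(name): name is "scene" or "top" or "wrist"; returns a dict with "color" (420x560x3 uint8, red, green, blue), "vertical_fov" (degrees; the focal length in pixels is half the picture's height over the tangent of half this angle, whatever the lens; pixels are square), "cx", "cy" (the principal point, pixels), "eye" and "orientation" of the camera in the world; the wrist camera has in their place "hand_eye" (4x4, takes a point from camera to tool coordinates, whose origin is the TCP and whose axes are the flange's). Camera axes: x right, y up, looking along -z (the intrinsics and any distortion apply to the point x, -y, -z); pixel columns grow to the right and rows downward; lengths in m; the calibration is good to about 2 mm. The wrist camera is an equidistant fisheye: a pixel r from the principal point sees the ray r / f radians off the axis. A picture is of the moment at which its call begins: read the wrist's pose just before it. There is no depth.
- manip.hand_in(): hands the job in; it is judged then, once.
The state is a dict: "time_s": time; "joint_pos": joint angles; "qd": joint speeds; "joint_torque": joint torques, N m; "tcp_pos": TCP position; "orientation": TCP orientation; "force": force on the tool from outside, world axes, zero at the start; "moment": the same for the moment, N m; "gripper_width": opening from 0.0 (shut) to 1.0 (fully open); "finger_force": force on a finger pad.
Only numpy, scipy, OpenCV 4.12 (cv2) and the standard library are available. Lean on these libraries where they do the work, as an engineer would, in place of code of your own. Each camera call takes 0.05 s, during which the arm holds its last target. There are 200 camera calls.

### The job

The drilling on the little slatted bed is finished; set it up for screwing. Lift off the clamp bar, lay every loose slat across the two side rails, seated in an opposite pair of notches (any pair, one slat each) with its ends about flush with the rails, and then lay the clamp bar back over the slats, down in both forked uprights and sticking out evenly at both ends. In every driver that has a bit, reverse the double-ended bit so that the driver tip faces out instead of the drill, pushed fully home, and leave everything else on the bench where it is.

Things in the scene. Friction and masses are not known exactly. Their poses are not given: they have to be found in the camera images.
- bed: little pine bed, fixed on a 300 x 190 x 12 mm plywood board. Origin: centre of the board's underside; x along the two side rails, y across, z up. Rails 220 mm long, 16 mm thick, centred at y = -62 and +62 mm, tops at z = 62 mm; open between them down to the board. Each rail has 3 notches 28 mm wide, 8 mm deep. Two forked uprights for the clamp bar stand on the centre line at x = -139 and +139 mm.
- notch1 (a point): middle of a pair of opposite notches, halfway between the rails (bed x = -72, y = 0), at the height of the notch floors, 54 mm above the bench; axes as the bed's. A seated slat has the middle of its underside here, its length along y, its top 66 mm above the bench, its ends flush with the rails' outer faces.
- notch2 (a point): middle of a pair of opposite notches, halfway between the rails (bed x = 0, y = 0), at the height of the notch floors, 54 mm above the bench; axes as the bed's. A seated slat has the middle of its underside here, its length along y, its top 66 mm above the bench, its ends flush with the rails' outer faces.
- notch3 (a point): middle of a pair of opposite notches, halfway between the rails (bed x = 72, y = 0), at the height of the notch floors, 54 mm above the bench; axes as the bed's. A seated slat has the middle of its underside here, its length along y, its top 66 mm above the bench, its ends flush with the rails' outer faces.
- fork1 (a point): middle of the floor of a fork (bed x = -139, y = 0), 64.5 mm above the bench; axes as the bed's. Aluminium, 14 mm thick, gap 26 mm wide across y, cheeks 7 mm thick and up to 86 mm above the bench. The bar in the forks rests on the slats, its underside 65 to 66 mm above the bench.
- fork2 (a point): middle of the floor of a fork (bed x = 139, y = 0), 64.5 mm above the bench; axes as the bed's. Aluminium, 14 mm thick, gap 26 mm wide across y, cheeks 7 mm thick and up to 86 mm above the bench. The bar in the forks rests on the slats, its underside 65 to 66 mm above the bench.
- slat1: a loose pine slat, 140 x 22 x 12 mm (x along its length), 30 g; all slats are alike. Origin: its centre; z up at the start. It starts flat on the bench. May be absent.
- slat2: a loose pine slat, 140 x 22 x 12 mm (x along its length), 30 g; all slats are alike. Origin: its centre; z up at the start. It starts flat on the bench. May be absent.
- slat3: a loose pine slat, 140 x 22 x 12 mm (x along its length), 30 g; all slats are alike. Origin: its centre; z up at the start. It starts flat on the bench. May be absent.
- clamp_bar: the loose steel clamp bar, 296 x 20 x 14 mm (x along its length), 0.4 to 0.65 kg. Origin: its centre; z up at the start. It starts lying in the two forks over the empty bed, its underside 64.5 mm above the bench, where it blocks the notches. There is free bench to lay it down on between the bed and the loose slats.
- driver1_mouth (a point): centre of the socket mouth of an electric driver (290 mm long, 46 mm thick, fixed in a cradle), 60 mm above the bench. x: level, from the mouth into the socket; the bit draws out along -x. z up. Socket 15 mm wide, 14.2 mm high, 59 mm deep, end closed, in a steel sleeve 27 x 26 x 66 mm. A free fit holds the bit. May be without a bit; any bit fits any driver.
- driver2_mouth (a point): centre of the socket mouth of an electric driver (290 mm long, 46 mm thick, fixed in a cradle), 60 mm above the bench. x: level, from the mouth into the socket; the bit draws out along -x. z up. Socket 15 mm wide, 14.2 mm high, 59 mm deep, end closed, in a steel sleeve 27 x 26 x 66 mm. A free fit holds the bit. May be without a bit; any bit fits any driver.
- driver3_mouth (a point): centre of the socket mouth of an electric driver (290 mm long, 46 mm thick, fixed in a cradle), 60 mm above the bench. x: level, from the mouth into the socket; the bit draws out along -x. z up. Socket 15 mm wide, 14.2 mm high, 59 mm deep, end closed, in a steel sleeve 27 x 26 x 66 mm. A free fit holds the bit. May be without a bit; any bit fits any driver.
- bit1: double-ended bit, 160 mm long, 0.09-0.14 kg: square shank 12 x 12 x 116 mm; +x end: dark driver tip (8 mm round, 22 mm long); -x end: thin brass-coated drill behind a cone, 22 mm. Origin: centre of the shank; x towards the driver tip. Starts home in a driver, drill out, drooping 3 degrees. Home, either way round, its origin lies 21 mm outside the mouth. May be absent.
- bit2: double-ended bit, 160 mm long, 0.09-0.14 kg: square shank 12 x 12 x 116 mm; +x end: dark driver tip (8 mm round, 22 mm long); -x end: thin brass-coated drill behind a cone, 22 mm. Origin: centre of the shank; x towards the driver tip. Starts home in a driver, drill out, drooping 3 degrees. Home, either way round, its origin lies 21 mm outside the mouth. May be absent.
- bit3: double-ended bit, 160 mm long, 0.09-0.14 kg: square shank 12 x 12 x 116 mm; +x end: dark driver tip (8 mm round, 22 mm long); -x end: thin brass-coated drill behind a cone, 22 mm. Origin: centre of the shank; x towards the driver tip. Starts home in a driver, drill out, drooping 3 degrees. Home, either way round, its origin lies 21 mm outside the mouth. May be absent.
- offcut: a 55 mm offcut of slat timber lying on the bench; it is not a slat: leave it alone. Origin: centre of its underside.
- stool: white model stool, 95 x 95 x 74 mm; leave it alone. Origin: centre of its underside.
- glue: glue bottle, 60 mm thick, 150 mm tall; leave it alone. Origin: centre of its underside.
- sanding_block: cork sanding block, 100 x 60 x 35 mm; leave it alone. Origin: centre of its underside.
- mallet: hammer lying on the bench; leave it alone. Origin: centre of its underside.
- paint_tin: paint tin, 80 mm thick, 90 mm tall; leave it alone. Origin: centre of its underside.
- screw_box: clear box of screws, 100 x 70 x 35 mm; leave it alone. Origin: centre of its underside.
Not all that is in view belongs to the job. What is shaped like the slat1 but pink is not meant.

How it is judged:
On the way:
1. the clamp bar is lifted off the bed ((z of clamp_bar in the frame of bed above 0.1 m or horizontal distance between clamp_bar and bed above 0.07 m)), for 0.2 s.
At the end, for the whole second after the job is handed in: Each slat lies level in a pair of notches (10 mm across the rails, 4 mm in height); the bar lies level in both forks (12 mm lengthwise, 7 mm sideways, 5 mm in height); each bit is in a driver, driver tip out, within 7 mm of fully home; all at rest ((x of slat1 in the frame of bed between -0.078 and -0.066 m or x of slat1 in the frame of bed between -0.006 and 0.006 m or x of slat1 in the frame of bed between 0.066 and 0.078 m) and y of slat1 in the frame of bed between -0.01 and 0.01 m and z of slat1 in the frame of bed between 0.056 and 0.064 m and angle between the x axis of each of slat1, slat2, slat3 and the y axis of bed, either way round below 0.08 rad and angle between slat1's own x axis and vertical between 1.5 and 1.64 rad and (x of slat2 in the frame of bed between -0.078 and -0.066 m or x of slat2 in the frame of bed between -0.006 and 0.006 m or x of slat2 in the frame of bed between 0.066 and 0.078 m) and y of slat2 in the frame of bed between -0.01 and 0.01 m and z of slat2 in the frame of bed between 0.056 and 0.064 m and angle between slat2's own x axis and vertical between 1.5 and 1.64 rad and (x of slat3 in the frame of bed between -0.078 and -0.066 m or x of slat3 in the frame of bed between -0.006 and 0.006 m or x of slat3 in the frame of bed between 0.066 and 0.078 m) and y of slat3 in the frame of bed between -0.01 and 0.01 m and z of slat3 in the frame of bed between 0.056 and 0.064 m and angle between slat3's own x axis and vertical between 1.5 and 1.64 rad and x of clamp_bar in the frame of bed between -0.012 and 0.012 m and y of clamp_bar in the frame of bed between -0.007 and 0.007 m and z of clamp_bar in the frame of bed between 0.067 and 0.077 m and angle between the x axis of clamp_bar and the x axis of bed, either way round below 0.06 rad and angle between clamp_bar's own x axis and vertical between 1.53 and 1.61 rad and ((x of bit1 in the frame of driver1_mouth between -0.028 and 0 m and y of bit1 in the frame of driver1_mouth between -0.008 and 0.008 m and z of bit1 in the frame of driver1_mouth between -0.009 and 0.006 m and x of driver1_mouth in the frame of bit1 below -0.012 m) or (x of bit1 in the frame of driver2_mouth between -0.028 and 0 m and y of bit1 in the frame of driver2_mouth between -0.008 and 0.008 m and z of bit1 in the frame of driver2_mouth between -0.009 and 0.006 m and x of driver2_mouth in the frame of bit1 below -0.012 m) or (x of bit1 in the frame of driver3_mouth between -0.028 and 0 m and y of bit1 in the frame of driver3_mouth between -0.008 and 0.008 m and z of bit1 in the frame of driver3_mouth between -0.009 and 0.006 m and x of driver3_mouth in the frame of bit1 below -0.012 m)) and ((x of bit2 in the frame of driver1_mouth between -0.028 and 0 m and y of bit2 in the frame of driver1_mouth between -0.008 and 0.008 m and z of bit2 in the frame of driver1_mouth between -0.009 and 0.006 m and x of driver1_mouth in the frame of bit2 below -0.012 m) or (x of bit2 in the frame of driver2_mouth between -0.028 and 0 m and y of bit2 in the frame of driver2_mouth between -0.008 and 0.008 m and z of bit2 in the frame of driver2_mouth between -0.009 and 0.006 m and x of driver2_mouth in the frame of bit2 below -0.012 m) or (x of bit2 in the frame of driver3_mouth between -0.028 and 0 m and y of bit2 in the frame of driver3_mouth between -0.008 and 0.008 m and z of bit2 in the frame of driver3_mouth between -0.009 and 0.006 m and x of driver3_mouth in the frame of bit2 below -0.012 m)) and ((x of bit3 in the frame of driver1_mouth between -0.028 and 0 m and y of bit3 in the frame of driver1_mouth between -0.008 and 0.008 m and z of bit3 in the frame of driver1_mouth between -0.009 and 0.006 m and x of driver1_mouth in the frame of bit3 below -0.012 m) or (x of bit3 in the frame of driver2_mouth between -0.028 and 0 m and y of bit3 in the frame of driver2_mouth between -0.008 and 0.008 m and z of bit3 in the frame of driver2_mouth between -0.009 and 0.006 m and x of driver2_mouth in the frame of bit3 below -0.012 m) or (x of bit3 in the frame of driver3_mouth between -0.028 and 0 m and y of bit3 in the frame of driver3_mouth between -0.008 and 0.008 m and z of bit3 in the frame of driver3_mouth between -0.009 and 0.006 m and x of driver3_mouth in the frame of bit3 below -0.012 m)) and linear speed of each of clamp_bar, slat1, slat2, slat3, bit1, bit2, bit3 below 0.02 m/s); the robot touches nothing.
It fails at once if a bystander is pushed more than 40 mm from its place (distance of any of stool, glue, sanding_block, offcut, mallet, paint_tin, screw_box from where it was at the start of the episode above 0.04 m).
Of slat1, slat2, slat3 only 2 to 3 are there at a start; the rules pass over those that are not, and their reading is None.
Of bit1, bit2, bit3 only 2 to 3 are there at a start; the rules pass over those that are not, and their reading is None.
At some moment in a run one of clamp_bar may be knocked a few centimetres aside while the robot is not near it.
Once in a run the grip may slacken for a moment while it holds something.
It also fails if it takes over 210 s, if anything falls off the work surface, if the arm or the gripper's body presses on something with over 40 N, if the wrist force passes 120 N, or if a joint passes its speed limit or range.

## Working session

There is one attempt and no reset: what is moved stays moved. The work goes in short steps, Python scripts to look and compute and a shell command to move; the robot and the scene stay as the last step left them, time stands still between calls to the robot, and variables do not carry over. Pictures are saved under pics/ and viewed, at most 14 in all, crops included, and the job is handed in when it is done.

```bash
mkdir -p pics; ls; cat > h.py <<'E'
import numpy as np, cv2, json
from station import get_state, viewer, manip
def grab(n, save=None):
    s=get_state(); f=viewer.grab_frame(n)
    if n=="wrist":
        H=np.array(f["hand_eye"]); T=np.eye(4); T[:3,:3]=np.array(s["orientation"]); T[:3,3]=s["tcp_pos"]
        C=T@H; f["eye"]=C[:3,3]; f["orientation"]=C[:3,:3]
    f["eye"]=np.array(f["eye"]); f["orientation"]=np.array(f["orientation"]).reshape(3,3); f["name"]=n
    f["f"]=210/np.tan(np.radians(f["vertical_fov"])/2)
    if save: cv2.imwrite("pics/"+save, f["color"][:,:,::-1])
    return f
def ray(f,u,v):
    x=(u-f["cx"])/f["f"]; y=(v-f["cy"])/f["f"]
    if f["name"]=="wrist":
        r=np.hypot(x,y); k=np.sin(r)/r if r>1e-9 else 1; d=np.array([x*k,-y*k,-np.cos(r)])
    else: d=np.array([x,-y,-1.])
    return f["orientation"]@d
def onz(f,u,v,z):
    d=ray(f,u,v); return f["eye"]+d*(z-f["eye"][2])/d[2]
def proj(f,p):
    c=f["orientation"].T@(np.array(p)-f["eye"]); 
    if f["name"]=="wrist":
        r=np.arctan2(np.hypot(c[0],c[1]),-c[2]); h=np.hypot(c[0],c[1])+1e-12; x,y=c[0]/h*r,-c[1]/h*r
    else: x,y=c[0]/-c[2],c[1]/c[2]
    return np.array([f["cx"]+f["f"]*x,f["cy"]+f["f"]*y])
E
python3 - <<'E'
from h import *
for n in ["scene","top","wrist"]:
    f=grab(n,n+"0.png"); print(n,f["eye"].round(3),f["orientation"].round(3).tolist(),f["f"],f["cx"],f["cy"],[k for k in f])
s=get_state(); print(s)
E
```

```text
pics
scene [1.212 0.097 0.874] [[-0.3, -0.725, 0.62], [0.954, -0.234, 0.188], [0.008, 0.648, 0.762]] 382.540656329059 280.3462081254034 217.5674611458585 ['color', 'vertical_fov', 'cx', 'cy', 'eye', 'orientation', 'name', 'f']
top [ 0.466 -0.102  1.198] [[0.028, 0.997, -0.067], [-1.0, 0.027, -0.014], [-0.012, 0.067, 0.998]] 409.5689920818902 280.3678112977254 207.64990843106278 ['color', 'vertical_fov', 'cx', 'cy', 'eye', 'orientation', 'name', 'f']
wrist [0.175 0.578 0.384] [[0.399, -0.887, -0.23], [0.917, 0.386, 0.102], [-0.002, -0.252, 0.968]] 325.19226210127806 276.7753939104323 207.09663768028707 ['color', 'vertical_fov', 'cx', 'cy', 'hand_eye', 'eye', 'orientation', 'name', 'f']
{'time_s': 0.15, 'joint_pos': array([ 1.07460325e+00,  1.30983691e-01,  1.48902341e+00, -3.11532940e-05,
        1.52300569e+00, -8.54205129e-02]), 'qd': array([-0.00034771, -0.00351886, -0.00222951,  0.00068367, -0.00078311,
       -0.00086151]), 'joint_torque': array([ 3.44020291e-04, -5.60482371e+01, -4.92329013e+01,  7.67575158e-02,
        3.07810691e-02, -8.25419102e-05]), 'tcp_pos': array([0.23938246, 0.54969933, 0.21783395]), 'orientation': array([[-9.16813172e-01,  3.99315898e-01, -6.48732522e-04],
       [ 3.99316415e-01,  9.16812306e-01, -1.26367937e-03],
       [ 9.01586954e-05, -1.41760744e-03, -9.99998991e-01]]), 'force': array([-0.787075  , -0.12556095, -0.0365283 ]), 'moment': array([-0.06243895,  0.04758972, -0.00817307]), 'finger_force': 0.0, 'gripper_width': 1.001651694139399}
```

View pics/top0.png

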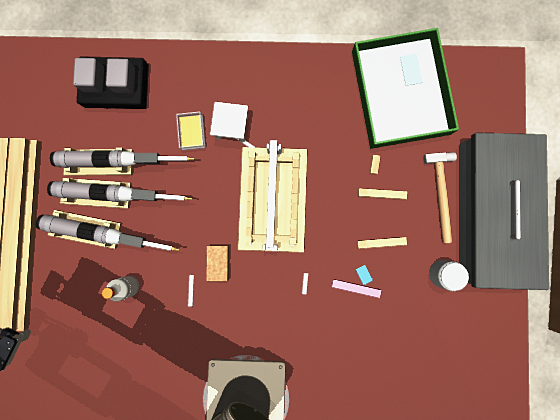

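View pics/scene0.png

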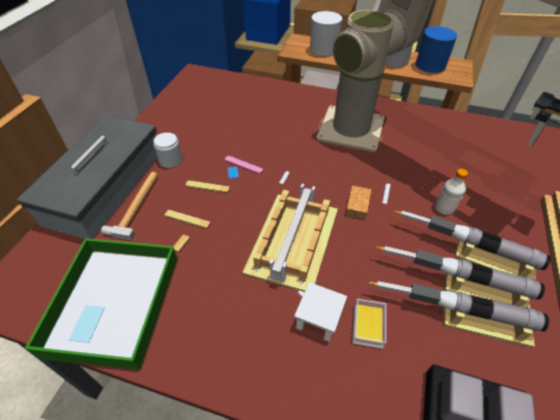

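The top view shows the bed at (272,200) with the bar lying along it. Two slats are at (383,194) and (383,243), and the offcut is at (375,164). Three drivers on the left all have bits, with tips near (197,158), (195,198) and (181,248). The pink stick is a decoy.

```bash
python3 - <<'E'
from h import *
f=grab("top"); im=f["color"]; hsv=cv2.cvtColor(im,cv2.COLOR_RGB2HSV)
def comps(m,amin,z,roi):
    x0,y0,x1,y1=roi; k=np.zeros_like(m); k[y0:y1,x0:x1]=m[y0:y1,x0:x1]
    cs,_=cv2.findContours(k,cv2.RETR_EXTERNAL,cv2.CHAIN_APPROX_NONE)
    for c in cs:
        if cv2.contourArea(c)<amin: continue
        r=cv2.minAreaRect(c); b=cv2.boxPoints(r); w=np.array([onz(f,*p,z) for p in b])
        e1=w[1]-w[0]; e2=w[2]-w[1]; L=e1 if np.linalg.norm(e1)>np.linalg.norm(e2) else e2
        print(z,"px",np.round(r[0]),"c",w.mean(0).round(4),"size",np.linalg.norm(e1).round(3),np.linalg.norm(e2).round(3),"yaw",np.degrees(np.arctan2(L[1],L[0])).round(1)%180)
wood=cv2.inRange(hsv,(14,50,120),(32,255,255))
print("slats");comps(wood,60,0.012,(340,140,420,270))
print("bed board");comps(wood,400,0.012,(230,140,312,256))
steel=cv2.inRange(hsv,(0,0,130),(180,45,255))
print("bar");comps(steel,100,0.0785,(262,130,284,256))
print("bits");comps(steel,15,0.06,(155,140,205,260))
cv2.imwrite("pics/drv.png",cv2.resize(im[135:265,30:220,::-1],None,fx=4,fy=4,interpolation=cv2.INTER_CUBIC))
cv2.imwrite("pics/bed.png",cv2.resize(im[130:260,225:420,::-1],None,fx=4,fy=4,interpolation=cv2.INTER_CUBIC))
E
```

```text
slats
0.012 px [382. 242.] c [ 0.4529 -0.3789  0.012 ] size 0.141 0.023 yaw 96.2
0.012 px [382. 193.] c [ 0.5947 -0.3783  0.012 ] size 0.023 0.14 yaw 87.9
0.012 px [375. 164.] c [ 0.6803 -0.3559  0.012 ] size 0.055 0.023 yaw 172.8
bed board
0.012 px [288. 200.] c [ 0.5702 -0.1073  0.012 ] size 0.301 0.079 yaw 179.8
0.012 px [254. 199.] c [ 0.5704 -0.0067  0.012 ] size 0.301 0.081 yaw 179.8
bar
0.0785 px [272. 195.] c [ 0.5765 -0.0608  0.0785] size 0.304 0.039 yaw 0.1
bits
0.06 px [163. 246.] c [0.4256 0.2378 0.06  ] size 0.012 0.046 yaw 78.8
0.06 px [169. 197.] c [0.5647 0.2256 0.06  ] size 0.012 0.082 yaw 87.2
0.06 px [172. 158.] c [0.6738 0.2233 0.06  ] size 0.079 0.011 yaw 91.5
0.06 px [192. 144.] c [0.7137 0.1699 0.06  ] size 0.071 0.026 yaw 91.5
```

View pics/drv.png

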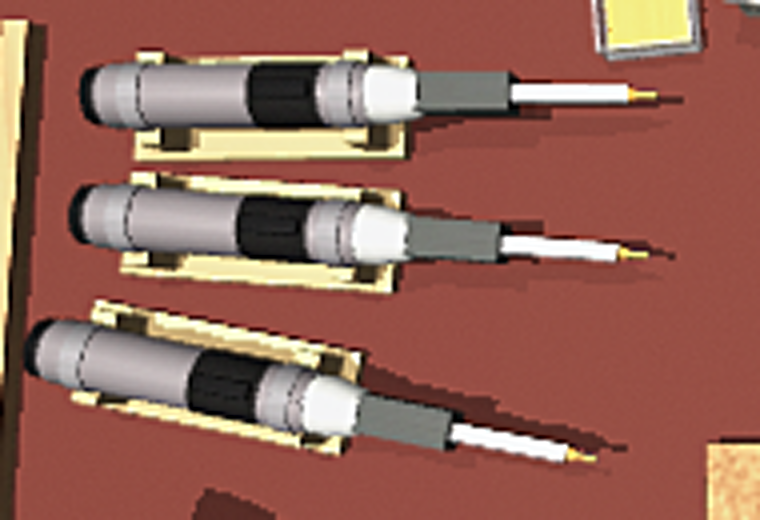

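View pics/bed.png

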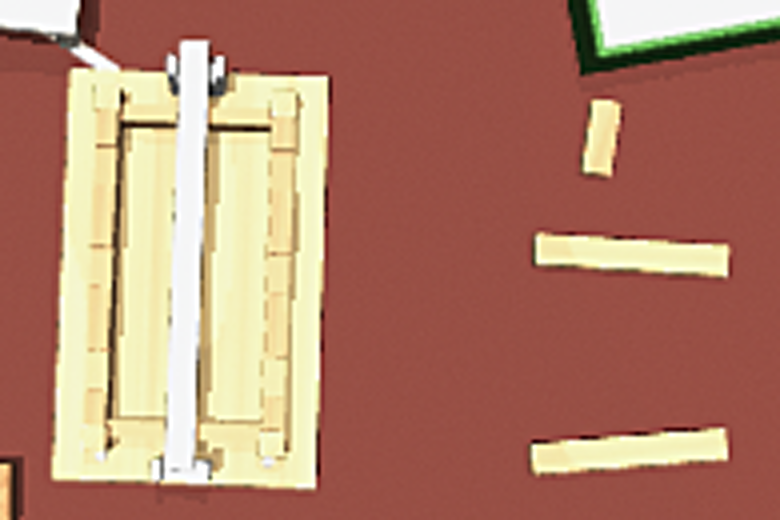

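```bash
python3 - <<'E'
from h import *
f=grab("top")
B=lambda u,v,z: onz(f,(u+.5)/4-.5+225,(v+.5)/4-.5+130,z)
D=lambda u,v,z: onz(f,(u+.5)/4-.5+30,(v+.5)/4-.5+135,z)
c=np.array([B(70,68,.012),B(330,75,.012),B(316,488,.012),B(52,478,.012)])
print("board",c.mean(0),[np.linalg.norm(c[i]-c[(i+1)%4]).round(3) for i in range(4)])
a=(c[0]+c[1]-c[2]-c[3])/2; print("yaw",np.degrees(np.arctan2(a[1],a[0])))
t,b=B(194.5,40,.0785),B(182,478,.0785); print("bar",(t+b)/2,np.linalg.norm(t-b),np.degrees(np.arctan2(*(t-b)[[1,0]])))
for n,m,e in [(1,(511,93),(629,95)),(2,(500,242),(617,254)),(3,(450,433),(568,455))]:
    M=D(*m,.0645); E=D(*e,.061); d=M-E; u=d[:2]/np.hypot(*d[:2]); yaw=np.arctan2(u[1],u[0]); g=M[:2]-u*.021
    q1=np.arctan2(g[1],g[0]); print("drv",n,"mouth",M[:2].round(4),"len",np.hypot(*d[:2]).round(4),"yaw",np.degrees(yaw).round(1),"grip",g.round(4),"q6b",(q1-(yaw-np.pi/2)-np.pi).round(3))
E
```

```text
board [ 0.57127828 -0.06175346  0.012     ] [np.float64(0.191), np.float64(0.301), np.float64(0.19), np.float64(0.3)]
yaw -0.5259499868887626
bar [ 0.57803589 -0.06116155  0.0785    ] 0.3020910734248007 0.0750813053535952
drv 1 mouth [0.6722 0.2632] len 0.0822 yaw 91.0 grip [0.6726 0.2422] q6b -2.813
drv 2 mouth [0.5671 0.2658] len 0.0815 yaw 85.9 grip [0.5656 0.2449] q6b -2.661
drv 3 mouth [0.4335 0.2941] len 0.0827 yaw 81.0 grip [0.4303 0.2733] q6b -2.419
```

The measured sizes agree with those given: board 300 x 190 mm, slats 140 mm, bit shank 82 mm. I'm moving above the bar.

```bash
python3 -m jog '[1,28,-51,5,0.04,1,56,-102,10,0.08,1,84,-153,10,0.12,1,112,-204,10,0.16,1,140,-255,10,0.2]' 40
python3 -m jog '[1,28,-51,0,0.04,1,56,-102,0,0.08,1,84,-153,0,0.12,1,112,-204,0,0.16,1,140,-255,0,0.2]'
python3 -m jog '[1,28,-51,0,0.01,1,56,-102,0,0.01,1,56,-102,0,0.01,1,56,-102,0,0.01,1,56,-102,0,0.01]'
python3 - <<'E'
from h import *
f=grab("wrist","w1.png"); print(f["eye"],f["orientation"][:,2]); s=get_state(); print(s["tcp_pos"],s["joint_pos"])
E
```

```text
time_s: 0.88
tcp_pos: [0.3801, 0.2934, 0.2287]
orientation: [[-0.978, 0.208, 0.001], [0.208, 0.978, 0.0], [-0.0, 0.0, -1.0]]
force: [0.8, 0.0, 0.3]
gripper_width: 0.998
finger_force: 0.0
time_s: 1.5
tcp_pos: [0.5202, 0.0382, 0.2288]
orientation: [[-1.0, 0.01, 0.001], [0.01, 1.0, 0.0], [-0.001, 0.0, -1.0]]
force: [-0.0, -0.8, -0.0]
gripper_width: 1.002
finger_force: 0.0
time_s: 2.12
tcp_pos: [0.5753, -0.0607, 0.2288]
orientation: [[-1.0, -0.001, 0.0], [-0.001, 1.0, 0.0], [-0.0, 0.0, -1.0]]
force: [-0.4, -0.6, 0.8]
gripper_width: 0.998
finger_force: 0.0
[ 0.50500036 -0.06032696  0.39469636] [-2.52240956e-01 -2.82940392e-04  9.67664415e-01]
[ 0.57530424 -0.06061285  0.2289353 ] [-1.93704831e-01  6.79259932e-02  1.53610842e+00  1.70628016e-04
  1.53725873e+00 -1.76536077e+00]
```

View pics/w1.png

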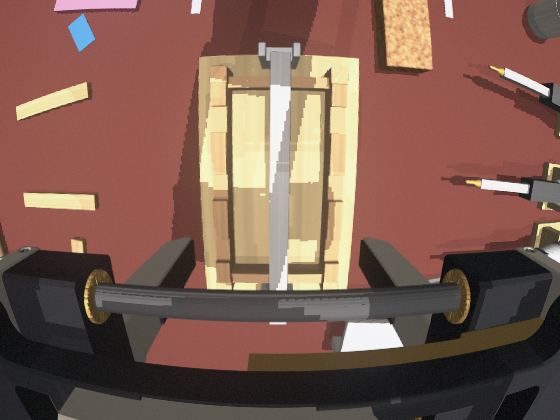

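The wrist view shows the bar running from (280,52) to (280,285). The near board corners are at (203,57) and (358,58).

```bash
python3 - <<'E'
from h import *
f=grab("wrist")
a,b=onz(f,203,57,.012),onz(f,358,58,.012); m=(a+b)/2; print("near edge",a,b,"bed centre x",m[0]+.15, m[1])
for v in (60,150,240): print("bar",v,onz(f,280.5,v,.0785))
cv2.imwrite("pics/w1c.png",cv2.resize(f["color"][40:280,190:370,::-1],None,fx=3.2,fy=2.5,interpolation=cv2.INTER_CUBIC))
E
```

```text
near edge [ 0.4218694  -0.14749007  0.012     ] [0.42225276 0.03581453 0.012     ] bed centre x 0.5720610764725688 -0.055837767964513355
bar 60 [ 0.44181956 -0.05680097  0.0785    ]
bar 150 [ 0.53024291 -0.05665677  0.0785    ]
bar 240 [ 0.62276861 -0.05631056  0.0785    ]
```

View pics/w1c.png

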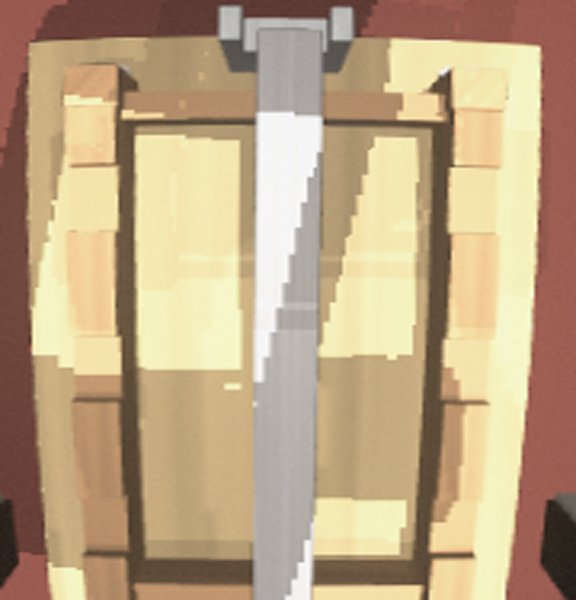

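```bash
python3 -m jog '[1,1,1,-50,0,1,1,1,-100,0,1,1,1,-150,0,1,1,1,-160,0,1,1,1,-160,0]' 45
python3 -m jog '[0,0,0,0,0,0,0,0,0,0,0,0,0,0,0,0,0,0,0,0,0,0,0,0,0]'
python3 -m jog '[0,0,0,15,0,0,0,0,40,0,0,0,0,60,0,0,0,0,60,0,0,0,0,60,0]'
```

```text
time_s: 2.85
tcp_pos: [0.5767, -0.0605, 0.0694]
orientation: [[-1.0, 0.0, 0.0], [0.0, 1.0, -0.0], [-0.0, -0.0, -1.0]]
force: [0.7, 0.4, 0.6]
gripper_width: 0.998
finger_force: 0.0
time_s: 3.48
tcp_pos: [0.5766, -0.0609, 0.0687]
orientation: [[-1.0, 0.001, -0.0], [0.001, 1.0, -0.0], [0.0, -0.0, -1.0]]
force: [0.2, 0.0, 0.0]
gripper_width: 0.514
finger_force: 0.0
time_s: 4.1
tcp_pos: [0.5763, -0.0608, 0.1282]
orientation: [[-1.0, 0.001, -0.0], [0.001, 1.0, 0.0], [0.0, 0.0, -1.0]]
force: [-0.3, -0.5, -0.1]
gripper_width: 0.014
finger_force: 0.0
```

The fingers are slow, about 0.1 of the opening per row. I'll redo this with a smaller pre-opening.

```bash
python3 -m jog '[0.45,0,0,0,0,0.45,0,0,0,0,0.45,0,0,0,0,0.45,0,0,0,0,0.45,0,0,0,0]' 45
python3 -m jog '[0.45,0,0,-30,0,0.45,0,0,-60,0,0,0,0,-60,0,0,0,0,-60,0,0,0,0,-60,0]'
python3 -m jog '[0,0,0,0,0,0,0,0,0,0,0,0,0,0,0,0,0,0,0,0,0,0,0,0,0]'
```

```text
time_s: 4.72
tcp_pos: [0.5766, -0.0609, 0.1286]
orientation: [[-1.0, 0.001, -0.0], [0.001, 1.0, 0.0], [0.0, 0.0, -1.0]]
force: [0.7, 0.2, 0.3]
gripper_width: 0.441
finger_force: 0.0
time_s: 5.35
tcp_pos: [0.5777, -0.0609, 0.0703]
orientation: [[-1.0, 0.001, 0.002], [0.001, 1.0, -0.0], [-0.002, -0.0, -1.0]]
force: [-0.0, 1.5, 0.6]
gripper_width: 0.208
finger_force: 45.0
time_s: 5.98
tcp_pos: [0.5777, -0.0608, 0.0703]
orientation: [[-1.0, 0.001, 0.002], [0.001, 1.0, -0.0], [-0.002, -0.0, -1.0]]
force: [-1.4, 2.7, 6.7]
gripper_width: 0.209
finger_force: 45.0
```

```bash
python3 -m jog '[0,0,0,15,0,0,0,0,60,0,0,0,-57,60,0,0,0,-114,60,0,0,0,-171,60,0]'
python3 -m jog '[0,0,0,0,0,0,0,0,-50,0,0,0,0,-100,0,0,0,0,-118,0,0,0,0,-123,0]'
python3 -m jog '[0.45,0,0,-1,0,0.45,0,0,-1,0,0.45,0,0,-1,0,0.45,0,0,10,0,0.45,0,0,60,0]'
```

```text
time_s: 6.6
tcp_pos: [0.5761, -0.2335, 0.129]
orientation: [[-1.0, 0.0, -0.0], [0.0, 1.0, -0.0], [0.0, -0.0, -1.0]]
force: [1.3, 0.1, -4.7]
gripper_width: 0.211
finger_force: 45.0
time_s: 7.22
tcp_pos: [0.5763, -0.2312, 0.0053]
orientation: [[-1.0, 0.0, -0.001], [0.0, 1.0, 0.001], [0.001, 0.001, -1.0]]
force: [-0.7, 0.3, -4.9]
gripper_width: 0.208
finger_force: 45.0
time_s: 7.85
tcp_pos: [0.5739, -0.2306, 0.0634]
orientation: [[-1.0, 0.001, -0.006], [0.001, 1.0, 0.003], [0.006, 0.003, -1.0]]
force: [0.2, -0.3, -0.4]
gripper_width: 0.448
finger_force: 0.0
```

```bash
python3 -m jog '[0.5,-25,-30,50,-0.18,0.5,-50,-60,50,-0.36,0.5,-75,-90,50,-0.54,0.5,-100,-120,50,-0.72,0.5,-122,-147,50,-0.9]'
python3 -m jog '[0.5,0,0,0,-0.18,0.5,0,0,0,-0.36,0.5,0,0,0,-0.54,0.5,0,0,0,-0.563,0.5,0,0,0,-0.563]'
python3 - <<'E'
from h import *
f=grab("wrist","w2.png")
m=cv2.inRange(cv2.cvtColor(f["color"],cv2.COLOR_RGB2HSV),(14,50,120),(32,255,255))
cs,_=cv2.findContours(m,cv2.RETR_EXTERNAL,cv2.CHAIN_APPROX_NONE)
for c in cs:
    if cv2.contourArea(c)>300:
        r=cv2.minAreaRect(c); print(np.round(r[0]),cv2.contourArea(c),[onz(f,*p,.012)[:2].round(3).tolist() for p in cv2.boxPoints(r)])
E
```

```text
time_s: 8.48
tcp_pos: [0.4539, -0.3802, 0.117]
orientation: [[-0.616, 0.788, 0.001], [0.788, 0.616, -0.001], [-0.002, 0.0, -1.0]]
force: [-0.4, -0.5, 0.3]
gripper_width: 0.502
finger_force: 0.0
time_s: 9.1
tcp_pos: [0.4548, -0.379, 0.1163]
orientation: [[-0.11, 0.994, 0.001], [0.994, 0.11, -0.001], [-0.001, 0.0, -1.0]]
force: [-0.4, 0.4, -0.6]
gripper_width: 0.5
finger_force: 0.0
[497. 207.] 719.5 [[0.65, -0.361], [0.654, -0.34], [0.709, -0.347], [0.705, -0.37]]
[430. 203.] 2103.5 [[0.583, -0.414], [0.587, -0.308], [0.61, -0.309], [0.607, -0.417]]
[276. 200.] 3702.5 [[0.435, -0.31], [0.456, -0.307], [0.473, -0.445], [0.449, -0.447]]
[514.   4.] 986.5 [[0.618, -0.155], [0.633, -0.119], [0.742, -0.114], [0.719, -0.155]]
```

View pics/w2.png

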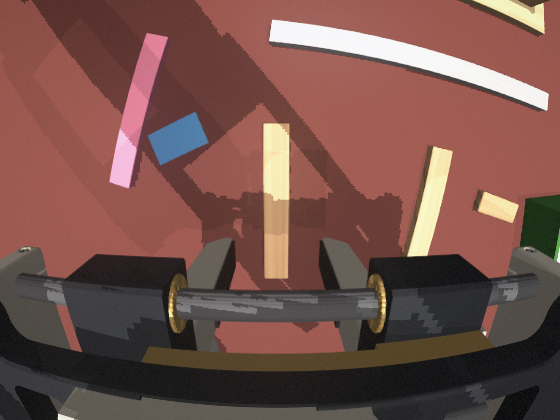

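The slat lies straight between the fingers at (276,200), so I'm grasping it.

```bash
python3 -m jog '[0.5,-1,1,-50,0,0.5,-1,1,-95,0,0.5,-1,1,-112,0,0,-1,1,-112,0,0,-1,1,-112,0]' 30
python3 -m jog '[0,0,0,0,0,0,0,0,0,0,0,0,0,30,0,0,0,0,80,0,0,0,0,130,0]'
```

```text
time_s: 9.78
tcp_pos: [0.4544, -0.3787, 0.005]
orientation: [[-0.108, 0.994, 0.001], [0.994, 0.108, -0.001], [-0.001, 0.001, -1.0]]
force: [-0.6, 0.3, -0.2]
gripper_width: 0.335
finger_force: 0.0
time_s: 10.4
tcp_pos: [0.4532, -0.3775, 0.1348]
orientation: [[-0.107, 0.994, -0.001], [0.994, 0.107, 0.001], [0.001, -0.001, -1.0]]
force: [-0.1, -1.4, 0.8]
gripper_width: 0.23
finger_force: 30.0
```

```bash
python3 -m jog '[0,8,53,0,-0.02,0,16,106,0,-0.04,0,24,159,0,-0.06,0,32,212,0,-0.08,0,40,265,0,-0.1]'
python3 -m jog '[0,6,52,0,-0.014,0,6,52,-30,-0.014,0,6,52,-55,-0.014,0,6,52,-55,-0.014,0,6,52,-55,-0.014]'
python3 - <<'E'
from h import *
f=grab("wrist","w3.png")
E
```

```text
time_s: 11.02
tcp_pos: [0.4936, -0.1113, 0.134]
orientation: [[-0.006, 1.0, 0.001], [1.0, 0.006, -0.0], [-0.0, 0.001, -1.0]]
force: [1.9, -0.6, -0.1]
gripper_width: 0.231
finger_force: 30.0
time_s: 11.65
tcp_pos: [0.5001, -0.0612, 0.0797]
orientation: [[0.007, 1.0, 0.001], [1.0, -0.007, -0.0], [-0.0, 0.001, -1.0]]
force: [0.9, -0.6, -0.3]
gripper_width: 0.228
finger_force: 30.0
```

View pics/w3.png

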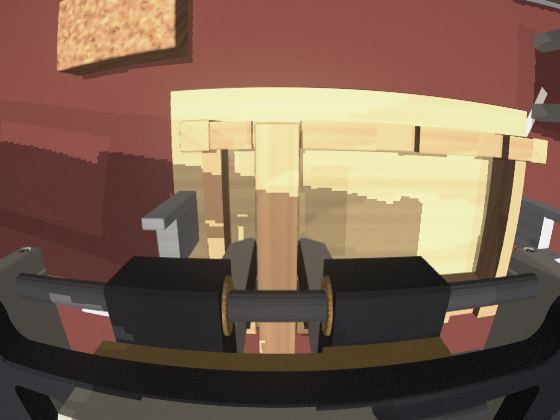

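The slat is centred over the notch, so I'm lowering it.

```bash
python3 -m jog '[0,0,0,-8,0,0,0,0,-16,0,0,0,0,-20,0,0,0,0,-21,0,0,0,0,-21,0]'
python3 -m jog '[0.35,0,0,0,0,0.35,0,0,0,0,0.35,0,0,0,0,0.35,0,0,30,0,0.45,0,0,80,0]'
python3 - <<'E'
from h import *
f=grab("wrist","w4.png")
E
```

```text
time_s: 12.32
tcp_pos: [0.4992, -0.0609, 0.0588]
orientation: [[0.007, 1.0, -0.001], [1.0, -0.007, 0.0], [0.0, -0.001, -1.0]]
force: [-9.3, 1.2, 16.5]
gripper_width: 0.231
finger_force: 30.0
time_s: 12.95
tcp_pos: [0.4977, -0.0605, 0.1362]
orientation: [[0.007, 1.0, -0.005], [1.0, -0.007, 0.001], [0.001, -0.005, -1.0]]
force: [1.3, -0.4, -0.2]
gripper_width: 0.415
finger_force: 0.0
```

```bash
python3 -m jog '[0.5,16,-53,20,-0.006,0.5,32,-106,20,-0.012,0.5,48,-159,20,-0.018,0.5,64,-212,20,-0.024,0.5,80,-265,10,-0.03]'
python3 -m jog '[0.5,16,-52,0,0,0.5,16,-52,-60,0,0.5,16,-52,-120,0,0.5,16,-52,-141,0,0,16,-52,-141,0]'
python3 -m jog '[0,0,0,0,0,0,0,0,0,0,0,0,0,0,0,0,0,0,50,0,0,0,0,110,0]'
python3 - <<'E'
from h import *
f=grab("top"); cv2.imwrite("pics/t5.png",cv2.resize(f["color"][130:270,225:425,::-1],None,fx=4,fy=4,interpolation=cv2.INTER_CUBIC))
E
```

```text
time_s: 13.62
tcp_pos: [0.5806, -0.3282, 0.1483]
orientation: [[0.037, 0.999, 0.002], [0.999, -0.037, -0.001], [-0.001, 0.002, -1.0]]
force: [0.4, 0.2, 0.7]
gripper_width: 0.498
finger_force: 0.0
time_s: 14.25
tcp_pos: [0.5952, -0.3775, 0.0058]
orientation: [[0.037, 0.999, -0.001], [0.999, -0.037, 0.001], [0.001, -0.001, -1.0]]
force: [1.3, -0.3, 0.6]
gripper_width: 0.439
finger_force: 0.0
time_s: 14.88
tcp_pos: [0.5943, -0.377, 0.116]
orientation: [[0.037, 0.999, -0.003], [0.999, -0.037, 0.002], [0.002, -0.003, -1.0]]
force: [0.5, -1.9, -0.5]
gripper_width: 0.228
finger_force: 30.0
```

View pics/t5.png

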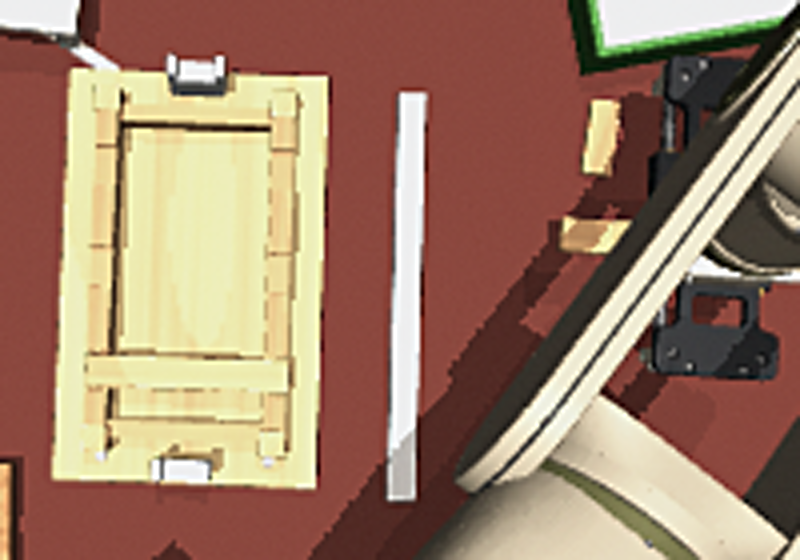

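Slat 1 is seated in notch1, spanning (87..290,370) in the crop. Slat 2 is in the gripper and the bar lies at x≈405.

```bash
python3 -m jog '[0,8,53,10,0.006,0,16,106,20,0.012,0,24,159,20,0.018,0,32,212,20,0.024,0,40,265,20,0.03]'
python3 -m jog '[0,8,51,0,0,0,8,51,-25,0,0,8,51,-50,0,0,8,51,-60,0,0,8,51,-60,0]'
python3 - <<'E'
from h import *
f=grab("top"); B=lambda u,v,z: onz(f,(u+.5)/4-.5+225,(v+.5)/4-.5+130,z).round(4)
print("slat1",B(87,369,.066),B(290,374,.066))
print("bar",B(413,92,.014),B(401.5,500,.014))
f=grab("wrist","w6.png")
E
```

```text
time_s: 15.55
tcp_pos: [0.6358, -0.1112, 0.1371]
orientation: [[0.007, 1.0, 0.001], [1.0, -0.007, -0.0], [-0.0, 0.001, -1.0]]
force: [1.7, -0.9, -0.3]
gripper_width: 0.231
finger_force: 30.0
time_s: 16.18
tcp_pos: [0.6431, -0.062, 0.0761]
orientation: [[0.007, 1.0, -0.001], [1.0, -0.007, 0.0], [0.0, -0.001, -1.0]]
force: [0.5, -0.5, 0.7]
gripper_width: 0.224
finger_force: 30.0
slat1 [0.4997 0.007  0.066 ] [ 0.5001 -0.1333  0.066 ]
bar [ 0.7098 -0.2192  0.014 ] [ 0.4136 -0.217   0.014 ]
```

View pics/w6.png

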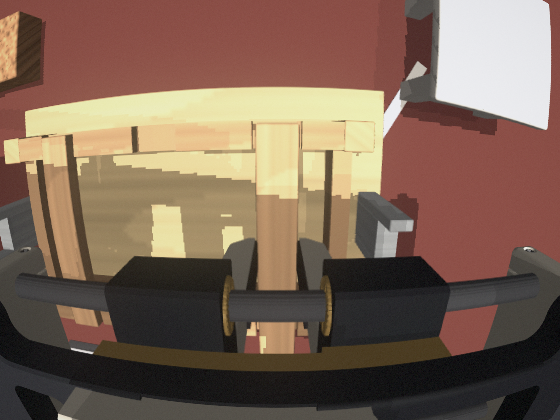

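```bash
python3 -m jog '[0,0,0,-8,0,0,0,0,-14,0,0,0,0,-16,0,0,0,0,-17,0,0,0,0,-17,0]'
python3 -m jog '[0.35,0,0,0,0,0.35,0,0,0,0,0.35,0,0,0,0,0.35,0,0,30,0,0.45,0,0,80,0]'
python3 -m jog '[0.45,-25,-45,0,0.18,0.45,-50,-85,0,0.36,0.45,-75,-125,0,0.54,0.45,-80,-156,0,0.72,0.45,-80,-156,0,0.9]'
python3 -m jog '[0.45,0,0,0,0.18,0.45,0,0,0,0.36,0.45,0,0,0,0.54,0.45,0,0,0,0.68,0.45,0,0,0,0.68]'
python3 - <<'E'
from h import *
f=grab("top","t7.png"); hsv=cv2.cvtColor(f["color"],cv2.COLOR_RGB2HSV)
s=get_state();print(s["joint_pos"])
f=grab("wrist","w7.png")
for z in(.014,):
  m=cv2.inRange(cv2.cvtColor(f["color"],cv2.COLOR_RGB2HSV),(0,0,130),(180,45,255))
  cs,_=cv2.findContours(m,cv2.RETR_EXTERNAL,cv2.CHAIN_APPROX_NONE)
  for c in cs:
    if cv2.contourArea(c)>600: r=cv2.minAreaRect(c); print(np.round(r[0]),cv2.contourArea(c),[onz(f,*p,z)[:2].round(3).tolist() for p in cv2.boxPoints(r)])
E
```

```text
time_s: 16.9
tcp_pos: [0.6439, -0.0621, 0.0619]
orientation: [[0.007, 1.0, 0.001], [1.0, -0.007, -0.0], [-0.0, 0.001, -1.0]]
force: [-8.6, -0.4, 15.7]
gripper_width: 0.229
finger_force: 30.0
time_s: 17.52
tcp_pos: [0.6415, -0.0615, 0.1373]
orientation: [[0.007, 1.0, -0.006], [1.0, -0.007, 0.001], [0.001, -0.006, -1.0]]
force: [1.2, 0.3, 0.8]
gripper_width: 0.415
finger_force: 0.0
time_s: 18.15
tcp_pos: [0.5627, -0.2203, 0.1395]
orientation: [[-0.781, 0.625, -0.0], [0.625, 0.781, -0.001], [-0.0, -0.001, -1.0]]
force: [0.2, 0.2, 0.6]
gripper_width: 0.453
finger_force: 0.0
time_s: 18.77
tcp_pos: [0.5635, -0.2179, 0.1393]
orientation: [[-1.0, -0.001, -0.0], [-0.001, 1.0, 0.0], [0.0, 0.0, -1.0]]
force: [0.0, 0.6, 0.5]
gripper_width: 0.448
finger_force: 0.0
[-4.53775997e-01  1.90473810e-01  1.56784189e+00 -1.91681549e-05
  1.38359454e+00 -2.02365255e+00]
[279. 164.] 5149.0 [[0.414, -0.225], [0.414, -0.206], [0.656, -0.204], [0.656, -0.226]]
```

View pics/w7.png

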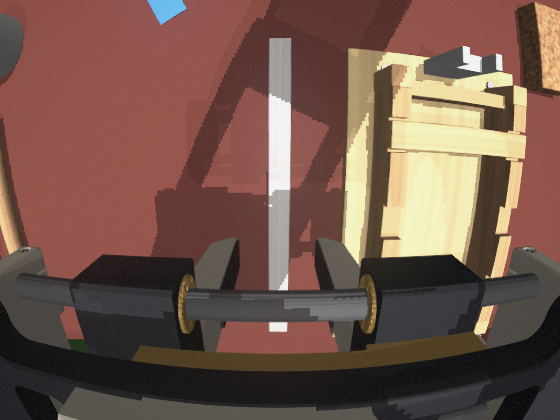

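The bar lies centred between the fingers with its near end at (280,40). I'm grasping it and measuring the fork centres at the same time.

```bash
python3 -m jog '[0.45,0,0,-60,0,0.45,0,0,-120,0,0.45,0,0,-135,0,0,0,0,-135,0,0,0,0,-135,0]' 45
python3 -m jog '[0,0,0,0,0,0,0,0,0,0,0,0,0,0,0,0,0,0,60,0,0,0,0,110,0]'
python3 - <<'E'
from h import *
f=grab("top"); B=lambda u,v,z: onz(f,(u+.5)/4-.5+225,(v+.5)/4-.5+130,z).round(4)
print(B(167,58,.086),B(226,58,.086)); print(B(151,460,.086),B(212,460,.086))
cv2.imwrite("pics/t8.png",cv2.resize(f["color"][130:270,225:425,::-1],None,fx=4,fy=4,interpolation=cv2.INTER_CUBIC))
E
```

```text
time_s: 19.5
tcp_pos: [0.5652, -0.2186, 0.0067]
orientation: [[-1.0, -0.001, 0.003], [-0.001, 1.0, -0.001], [-0.003, -0.001, -1.0]]
force: [1.0, 0.8, -0.6]
gripper_width: 0.284
finger_force: 0.0
time_s: 20.12
tcp_pos: [0.5631, -0.2178, 0.1158]
orientation: [[-1.0, -0.002, -0.001], [-0.002, 1.0, 0.0], [0.001, 0.0, -1.0]]
force: [1.4, -1.4, -4.4]
gripper_width: 0.209
finger_force: 45.0
[ 0.7143 -0.0427  0.086 ] [ 0.7153 -0.0833  0.086 ]
[ 0.4388 -0.0403  0.086 ] [ 0.4399 -0.0816  0.086 ]
```

View pics/t8.png

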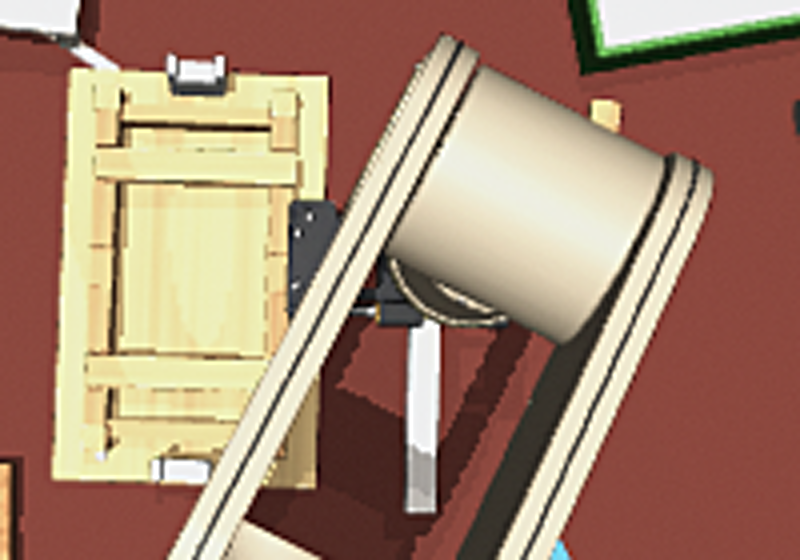

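```bash
python3 -m jog '[0,3,52,5,0,0,6,104,5,-0.008,0,10,156,5,-0.008,0,10,156,5,-0.008,0,10,156,0,-0.008]'
python3 -m jog '[0,0,0,-15,0,0,0,0,-30,0,0,0,0,-38,0,0,0,0,-42,0,0,0,0,-44,0]'
```

```text
time_s: 20.8
tcp_pos: [0.5738, -0.0622, 0.1147]
orientation: [[-1.0, 0.005, 0.001], [0.005, 1.0, -0.001], [-0.001, -0.001, -1.0]]
force: [-0.3, -0.1, -4.5]
gripper_width: 0.206
finger_force: 45.0
time_s: 21.42
tcp_pos: [0.5738, -0.0625, 0.0724]
orientation: [[-1.0, 0.006, -0.0], [0.006, 1.0, -0.0], [0.0, -0.0, -1.0]]
force: [-12.6, 1.5, 27.2]
gripper_width: 0.204
finger_force: 45.0
```

```bash
python3 -m jog '[0.4,0,0,1,0,0.4,0,0,1,0,0.4,0,0,1,0,0.4,0,0,30,0,0.4,0,0,80,0]'
python3 -m jog '[0.4,0,50,20,-0.18,0.4,0,100,20,-0.36,0.4,0,150,20,-0.54,0.4,0,200,20,-0.72,0.4,0,250,20,-0.9]'
python3 - <<'E'
from h import *
f=grab("top"); cv2.imwrite("pics/t9.png",cv2.resize(f["color"][130:270,225:425,::-1],None,fx=4,fy=4,interpolation=cv2.INTER_CUBIC))
E
```

```text
time_s: 22.05
tcp_pos: [0.5716, -0.0616, 0.1487]
orientation: [[-1.0, 0.006, -0.005], [0.006, 1.0, 0.001], [0.005, 0.001, -1.0]]
force: [0.4, -0.4, -0.4]
gripper_width: 0.4
finger_force: 0.0
time_s: 22.68
tcp_pos: [0.5734, 0.1897, 0.1705]
orientation: [[-0.612, 0.791, 0.0], [0.791, 0.612, -0.0], [-0.0, -0.0, -1.0]]
force: [0.8, -0.6, -0.2]
gripper_width: 0.401
finger_force: 0.0
```

View pics/t9.png

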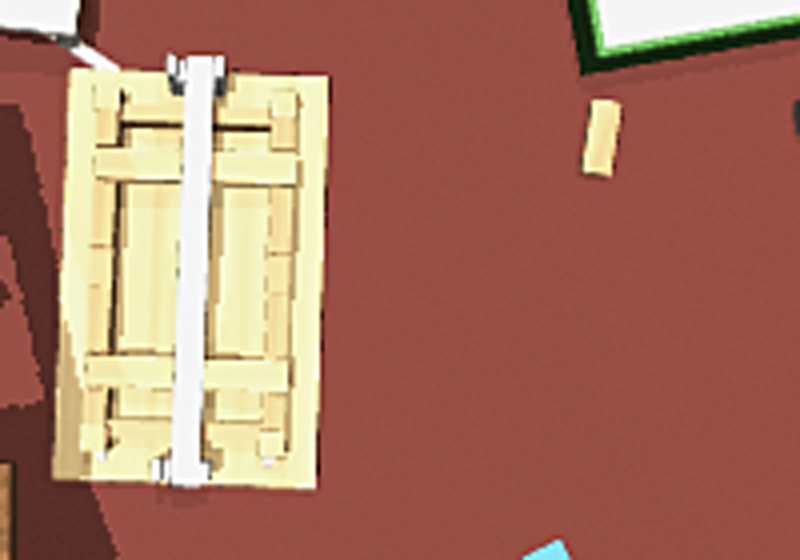

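The bar is back in both forks, running from (199,56) to (187,487) in the crop, which is nearly even at both ends. Next is driver 3, where both wrist angles are reachable.

```bash
python3 -m jog '[0.4,-45,26,0,-0.18,0.4,-90,52,0,-0.36,0.4,-130,76,0,-0.54,0.4,-143,83,0,-0.72,0.4,-143,83,0,-0.815]' 20
python3 -m jog '[0.4,0,0,-60,0,0.4,0,0,-115,0,0.4,0,0,-131,0,0,0,0,-131,0,0,0,0,-131,0]'
python3 -m jog '[0,0,0,0,0,0,0,0,0,0,0,0,0,0,0,0,0,0,0,0,0,0,0,0,0]'
```

```text
time_s: 23.35
tcp_pos: [0.4294, 0.2717, 0.1705]
orientation: [[0.151, 0.989, -0.0], [0.989, -0.151, 0.0], [0.0, -0.0, -1.0]]
force: [0.3, -1.2, -0.2]
gripper_width: 0.402
finger_force: 0.0
time_s: 23.98
tcp_pos: [0.4325, 0.272, 0.0422]
orientation: [[0.149, 0.989, 0.003], [0.989, -0.149, 0.002], [0.002, 0.003, -1.0]]
force: [0.9, 0.1, 0.3]
gripper_width: 0.234
finger_force: 0.0
time_s: 24.6
tcp_pos: [0.4324, 0.272, 0.0418]
orientation: [[0.149, 0.989, 0.004], [0.989, -0.149, 0.002], [0.002, 0.003, -1.0]]
force: [1.6, -0.5, 7.0]
gripper_width: 0.128
finger_force: 20.0
```

```bash
python3 -m jog '[0,0,0,2,0,0,-2,-12,2,0,0,-5,-35,2,0,0,-9,-60,2,0,0,-13,-85,2,0]' 30
python3 - <<'E'
from h import *
def bit(f):
    hsv=cv2.cvtColor(f["color"],cv2.COLOR_RGB2HSV)
    for n,m in (("white",cv2.inRange(hsv,(0,0,150),(180,40,255))),("brass",cv2.inRange(hsv,(15,120,120),(30,255,255)))):
        cs,_=cv2.findContours(m,cv2.RETR_EXTERNAL,cv2.CHAIN_APPROX_NONE)
        for c in cs:
            if cv2.contourArea(c)>25: r=cv2.minAreaRect(c); print(n,np.round(r[0]),np.round(r[1]),cv2.contourArea(c),onz(f,*r[0],.06)[:2].round(3))
bit(grab("wrist","w10.png"))
E
```

```text
time_s: 25.22
tcp_pos: [0.4164, 0.1845, 0.041]
orientation: [[0.149, 0.989, -0.002], [0.989, -0.149, -0.001], [-0.001, -0.001, -1.0]]
force: [0.7, 0.3, -1.9]
gripper_width: 0.122
finger_force: 30.0
white [216. 403.] [319.  32.] 4845.0 [0.361 0.09 ]
white [272. 338.] [31. 30.] 661.0 [0.407 0.142]
white [ 86. 298.] [81. 22.] 1454.0 [0.299 0.177]
white [508. 293.] [19. 26.] 332.0 [0.558 0.138]
white [114. 269.] [16. 66.] 823.0 [0.327 0.194]
white [538. 257.] [51. 13.] 501.5 [0.581 0.158]
white [ 16. 255.] [ 9. 42.] 248.0 [0.251 0.209]
white [307. 263.] [50. 27.] 658.0 [0.431 0.186]
white [246. 263.] [27. 50.] 633.5 [0.401 0.19 ]
white [278. 194.] [191.  27.] 4184.0 [0.422 0.222]
white [527. 151.] [ 17. 140.] 1843.5 [0.565 0.227]
white [534.  41.] [88. 33.] 2479.5 [0.58  0.291]
white [284.  14.] [27. 65.] 1627.0 [0.437 0.305]
white [71. 36.] [ 58. 119.] 3692.5 [0.329 0.323]
white [22. 24.] [49. 43.] 1363.5 [0.292 0.345]
brass [255. 354.] [356.  32.] 5897.0 [0.395 0.131]
brass [306. 320.] [30.  6.] 65.0 [0.427 0.151]
brass [246. 316.] [37.  6.] 77.5 [0.395 0.158]
brass [307. 293.] [20.  5.] 56.0 [0.429 0.168]
brass [247. 289.] [ 5. 16.] 35.5 [0.399 0.175]
brass [512. 233.] [ 4. 30.] 47.0 [0.554 0.18 ]
```

View pics/w10.png

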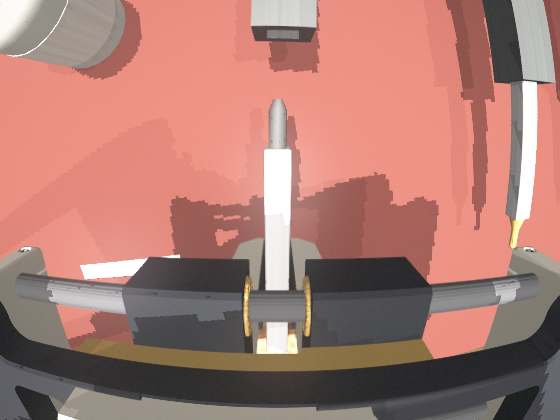

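The picture shows the bit free in the grip, with its dark driver tip at (278,100) and the shank edge at (278,150). The socket mouth is at (283,34). I'll compute mouth position and bit length ahead of the grip.

```bash
python3 - <<'E'
from h import *
f=grab("wrist"); g=get_state(); t=g["tcp_pos"]; print(t)
M=onz(f,283.5,34,.06); F1,F2=onz(f,253,24,.073),onz(f,316,24,.073)
print("mouth",M,"face edge",F1,F2)
for z in (.062,.064,.066,.068): 
    S=onz(f,278,150,z); T=onz(f,278,99,z-.006); print(z,"shank end",S,np.hypot(*(S-t)[:2]),"tip",T,np.hypot(*(T-t)[:2]))
d=M-t; print("dir to mouth deg",np.degrees(np.arctan2(d[1],d[0])),np.hypot(*d[:2]))
E
```

```text
[0.41611837 0.18355137 0.04073071]
mouth [0.43465272 0.29214417 0.06      ] face edge [0.42225227 0.29495666 0.073     ] [0.44776046 0.29133642 0.073     ]
0.062 shank end [0.42430663 0.24000413 0.062     ] 0.05704350918581545 tip [0.42776168 0.26287115 0.056     ] 0.08016978219174424
0.064 shank end [0.42432693 0.24016676 0.064     ] 0.057207368002545965 tip [0.42773519 0.26272297 0.058     ] 0.08001932887657986
0.066 shank end [0.42434723 0.24032939 0.066     ] 0.05737122700365293 tip [0.4277087  0.26257479 0.06      ] 0.07986887583749247
0.068 shank end [0.42436752 0.24049202 0.068     ] 0.05753508618756105 tip [0.42768221 0.26242661 0.062     ] 0.07971842307604521
dir to mouth deg 80.31423039967565 0.11016315138112721
```

The grip is at the bit's centre (tip 80 mm away), and the mouth direction matches. Now the half turn, then I line up again.

```bash
python3 -m jog '[0,0,0,4,0.157,0,0,0,4,0.314,0,0,0,4,0.471,0,0,0,4,0.628,0,0,0,4,0.785]' 30
python3 -m jog '[0,0,0,0,0.157,0,0,0,0,0.314,0,0,0,0,0.471,0,0,0,0,0.628,0,0,0,0,0.785]'
python3 -m jog '[0,0,0,0,0.157,0,0,0,0,0.314,0,0,0,0,0.471,0,0,0,0,0.628,0,0,0,0,0.785]'
python3 -m jog '[0,0,0,0,0.157,0,0,0,0,0.314,0,0,0,0,0.471,0,0,0,0,0.628,0,0,0,0,0.785]'
python3 - <<'E'
from h import *
s=get_state(); print(s["joint_pos"],s["tcp_pos"],s["moment"],s["force"])
f=grab("scene","s11.png"); g=f
for y,x in ((.1845,.4164),(.272,.432)): print(proj(f,(x,y,.06)))
f=grab("top","t11.png"); print(proj(f,(.4164,.1845,.06)),proj(f,(.4347,.2921,.06)))
E
```

```text
time_s: 25.95
tcp_pos: [0.4171, 0.1861, 0.0453]
orientation: [[-0.597, 0.802, -0.001], [0.802, 0.597, -0.0], [0.0, -0.001, -1.0]]
force: [-0.6, 0.5, -1.2]
gripper_width: 0.125
finger_force: 30.0
time_s: 26.58
tcp_pos: [0.4171, 0.1861, 0.0453]
orientation: [[-0.989, 0.145, -0.001], [0.145, 0.989, -0.0], [0.001, -0.0, -1.0]]
force: [-0.1, -0.0, -0.5]
gripper_width: 0.122
finger_force: 30.0
time_s: 27.2
tcp_pos: [0.4171, 0.1861, 0.0453]
orientation: [[-0.802, -0.597, -0.001], [-0.597, 0.802, -0.0], [0.001, 0.0, -1.0]]
force: [-0.2, 0.4, -2.0]
gripper_width: 0.124
finger_force: 30.0
time_s: 27.82
tcp_pos: [0.4157, 0.1905, 0.0453]
orientation: [[-0.156, -0.988, 0.002], [-0.988, 0.156, -0.007], [0.007, -0.003, -1.0]]
force: [1.9, 0.2, -1.8]
gripper_width: 0.125
finger_force: 30.1
[ 0.32376662 -0.09758645  2.04888284 -0.00814072  1.19109979 -2.6582849 ] [0.41567765 0.19048664 0.04527915] [ 0.02878663 -0.07599127  0.70234765] [ 1.8954805   0.19668973 -1.83200206]
[390.38608177 207.45278991]
[421.23577367 218.5537378 ]
[181.67357694 250.17492173] [143.40941371 242.44512495]
```

```bash
python3 -m jog '[0,3,10,0,0.005,0,5,20,0,0.01,0,7,30,0,0.01,0,8,38,0,0.01,0,8,38,0,0.01]' 20
python3 - <<'E'
from h import *
s=get_state(); print(s["joint_pos"],s["tcp_pos"],s["moment"],s["force"])
f=grab("top","t12.png"); c=f["color"]
hsv=cv2.cvtColor(c,cv2.COLOR_RGB2HSV)
br=cv2.inRange(hsv,(14,110,110),(32,255,255)); cs,_=cv2.findContours(br[225:262,130:200],cv2.RETR_EXTERNAL,cv2.CHAIN_APPROX_NONE)
print([(cv2.boundingRect(k)) for k in cs])
f=grab("scene","s12.png"); hsv=cv2.cvtColor(f["color"],cv2.COLOR_RGB2HSV)
br=cv2.inRange(hsv,(12,110,110),(32,255,255)); cs,_=cv2.findContours(br[180:250,360:450],cv2.RETR_EXTERNAL,cv2.CHAIN_APPROX_NONE)
print([(cv2.boundingRect(k)) for k in cs]); print(proj(f,s["tcp_pos"]),proj(f,(.435,.2925,.06)),proj(f,(.4305,.2635,.06)))
E
```

```text
time_s: 28.55
tcp_pos: [0.424, 0.2293, 0.0455]
orientation: [[-0.146, -0.989, 0.002], [-0.989, 0.146, -0.007], [0.007, -0.003, -1.0]]
force: [-0.2, 0.7, -1.2]
gripper_width: 0.128
finger_force: 20.0
[ 0.39511239 -0.02814588  1.98218951 -0.00796004  1.18807228 -2.59660856] [0.4240495  0.22930146 0.04554074] [ 0.13054677  0.14399831 -0.01532409] [-0.18925455  0.67991627 -1.19610237]
[(38, 28, 1, 1), (33, 27, 1, 1), (38, 11, 1, 1)]
[(17, 66, 7, 4), (66, 40, 4, 3), (0, 7, 12, 26)]
[404.70011938 216.30471983] [428.69652968 221.06135121] [418.17260327 217.45562668]
```

```bash
python3 -m jog '[0,1,4,0,0,0,1,8,0,0,0,2,12,0,0,0,3,16,0,0,0,3,16,0,0]' 15
```

```text
time_s: 29.28
tcp_pos: [0.426, 0.2414, 0.0445]
orientation: [[-0.147, -0.989, -0.001], [-0.989, 0.147, -0.014], [0.014, -0.001, -1.0]]
force: [-1.7, -17.1, 2.6]
gripper_width: 0.126
finger_force: 15.0
```

```bash
python3 -m jog '[0,-1,-8,0,0,0,-1,-8,2,0,0,-1,-6,2,0,0,0,-2,2,0,0,0,0,2,0]' 25
```

```text
time_s: 29.9
tcp_pos: [0.4271, 0.2452, 0.0477]
orientation: [[-0.147, -0.989, 0.003], [-0.989, 0.147, -0.007], [0.006, -0.004, -1.0]]
force: [-0.2, 0.1, -2.3]
gripper_width: 0.131
finger_force: 25.0
```

```bash
python3 -m jog '[0,1,5,0,0,0,2,10,0,0,0,2,14,0,0,0,2,14,0,0,0,2,14,0,0]'
python3 -m jog '[0,1,4,0,0,0,1,8,0,0,0,2,11,0,0,0,2,13,0,0,0,2,13,0,0]'
```

```text
time_s: 30.52
tcp_pos: [0.4291, 0.259, 0.0476]
orientation: [[-0.147, -0.989, 0.003], [-0.989, 0.147, -0.006], [0.006, -0.004, -1.0]]
force: [1.5, 2.8, -4.1]
gripper_width: 0.124
finger_force: 25.0
time_s: 31.15
tcp_pos: [0.4309, 0.2713, 0.0471]
orientation: [[-0.147, -0.989, 0.002], [-0.989, 0.147, -0.008], [0.008, -0.003, -1.0]]
force: [1.6, -3.2, -6.5]
gripper_width: 0.124
finger_force: 25.0
```

```bash
python3 -m jog '[0,0,2,0,0,0,1,4,0,0,0,1,6,0,0,0,1,8,0,0,0,1,8,0,0]'
```

```text
time_s: 31.78
tcp_pos: [0.4318, 0.2783, 0.0468]
orientation: [[-0.148, -0.989, 0.002], [-0.989, 0.148, -0.01], [0.009, -0.003, -1.0]]
force: [2.7, -8.1, -8.2]
gripper_width: 0.127
finger_force: 25.1
```

```bash
python3 -m jog '[0,0,2,0,0,0,1,4,0,0,0,1,5,0,0,0,1,5,0,0,0,1,5,0,0]' 30
python3 -m jog '[0.3,0,0,0,0,0.3,0,0,0,0,0.3,0,0,0,0,0.3,0,-40,30,0,0.3,0,-80,90,0]'
python3 - <<'E'
from h import *
for k in range(1): pass
f=grab("wrist","w13.png")
E
```

```text
time_s: 32.4
tcp_pos: [0.4321, 0.2798, 0.0463]
orientation: [[-0.148, -0.989, -0.001], [-0.989, 0.148, -0.016], [0.016, -0.001, -1.0]]
force: [-0.0, -25.4, 0.4]
gripper_width: 0.128
finger_force: 30.1
time_s: 33.02
tcp_pos: [0.4315, 0.2093, 0.1288]
orientation: [[-0.146, -0.989, -0.001], [-0.989, 0.146, -0.008], [0.008, -0.0, -1.0]]
force: [1.4, 0.9, -0.2]
gripper_width: 0.303
finger_force: 0.0
```

Bit 3 is home with its driver tip out; it stopped firmly at −25 N. Next I turn back and go over driver 2.

```bash
python3 -m jog '[0.3,10,0,20,-0.17,0.3,30,0,40,-0.34,0.3,60,0,40,-0.51,0.3,90,10,40,-0.68,0.3,134,20,40,-0.85]'
python3 -m jog '[0.3,0,0,0,-0.17,0.3,0,0,0,-0.34,0.3,0,0,0,-0.51,0.3,0,0,0,-0.68,0.3,0,0,0,-0.85]'
python3 -m jog '[0.3,0,0,0,-0.17,0.3,0,0,0,-0.34,0.3,0,0,0,-0.51,0.3,0,0,0,-0.68,0.3,0,0,0,-0.85]'
python3 -m jog '[0.35,0,0,0,-0.17,0.35,0,0,0,-0.34,0.35,0,0,0,-0.51,0.35,0,0,0,-0.516,0.35,0,0,0,-0.516]'
python3 - <<'E'
from h import *
s=get_state(); print(s["joint_pos"].round(3))
f=grab("top","t14.png"); hsv=cv2.cvtColor(f["color"],cv2.COLOR_RGB2HSV)
m=cv2.inRange(hsv,(0,0,150),(180,50,255)); cs,_=cv2.findContours(m[225:262,140:205],cv2.RETR_EXTERNAL,cv2.CHAIN_APPROX_NONE)
for c in cs:
    if cv2.contourArea(c)>20:
        r=cv2.minAreaRect(c+np.array([140,225])); w=np.array([onz(f,*p,.06) for p in cv2.boxPoints(r)]); print(w[:,:2].round(4).tolist())
E
```

```text
time_s: 33.7
tcp_pos: [0.5683, 0.2312, 0.1705]
orientation: [[-0.843, -0.538, -0.002], [-0.538, 0.843, -0.005], [0.004, -0.003, -1.0]]
force: [0.9, -0.5, 0.6]
gripper_width: 0.299
finger_force: 0.0
time_s: 34.33
tcp_pos: [0.5675, 0.2308, 0.1701]
orientation: [[-0.96, 0.278, -0.006], [0.278, 0.96, -0.001], [0.006, -0.002, -1.0]]
force: [0.8, -0.5, -0.3]
gripper_width: 0.298
finger_force: 0.0
time_s: 34.95
tcp_pos: [0.5675, 0.2308, 0.1701]
orientation: [[-0.425, 0.905, -0.005], [0.905, 0.425, 0.005], [0.007, -0.002, -1.0]]
force: [-0.3, 0.7, -0.0]
gripper_width: 0.302
finger_force: 0.0
time_s: 35.58
tcp_pos: [0.5672, 0.2303, 0.1698]
orientation: [[0.068, 0.998, -0.002], [0.998, -0.068, 0.007], [0.007, -0.003, -1.0]]
force: [-0.2, 0.2, 0.9]
gripper_width: 0.353
finger_force: 0.0
[0.297 0.189 1.513 0.008 1.44  0.365]
[[0.4251, 0.2777], [0.4368, 0.2759], [0.4268, 0.2164], [0.4151, 0.2182]]
```

```bash
python3 -m jog '[0.35,-2,14,-50,0,0.35,-2,14,-100,0,0.35,-2,14,-115,0,0,-2,14,-115,0,0,-2,14,-115,0]' 20
python3 -m jog '[0,0,0,0,0,0,0,0,0,0,0,0,0,0,0,0,0,0,0,0,0,0,0,0,0]'
```

```text
time_s: 36.25
tcp_pos: [0.567, 0.2445, 0.0573]
orientation: [[0.072, 0.997, 0.001], [0.997, -0.072, 0.008], [0.008, 0.0, -1.0]]
force: [-0.1, -0.6, 1.1]
gripper_width: 0.184
finger_force: 0.0
time_s: 36.88
tcp_pos: [0.5668, 0.2445, 0.0571]
orientation: [[0.072, 0.997, 0.001], [0.997, -0.072, 0.008], [0.008, 0.0, -1.0]]
force: [-0.7, -0.9, 7.0]
gripper_width: 0.126
finger_force: 19.8
```

```bash
python3 -m jog '[0.25,0,0,0,0,0.25,0,0,-4,0,0,0,0,-4,0,0,0,0,-4,0,0,0,0,-4,0]' 30
python3 -m jog '[0,0,0,0,0,0,-1,-12,2,0,0,-3,-35,2,0,0,-5,-60,2,0,0,-6,-88,2,0]' 30
python3 - <<'E'
from h import *
f=grab("wrist","w15.png"); t=get_state()["tcp_pos"]; hsv=cv2.cvtColor(f["color"],cv2.COLOR_RGB2HSV)
m=cv2.inRange(hsv,(0,0,185),(180,40,255)); cs,_=cv2.findContours(m[40:250,240:330],cv2.RETR_EXTERNAL,cv2.CHAIN_APPROX_NONE)
for c in cs:
    if cv2.contourArea(c)>200:
        x,y,w,h=cv2.boundingRect(c); print(x+240,y+40,w,h, onz(f,x+240+w/2,y+40,.066), np.hypot(*(onz(f,x+240+w/2,y+40,.066)-t)[:2]))
E
```

```text
time_s: 37.5
tcp_pos: [0.5647, 0.2438, 0.0502]
orientation: [[0.072, 0.997, -0.004], [0.997, -0.072, 0.006], [0.006, -0.004, -1.0]]
force: [0.1, -0.5, -0.5]
gripper_width: 0.126
finger_force: 30.0
time_s: 38.12
tcp_pos: [0.559, 0.1539, 0.053]
orientation: [[0.072, 0.997, -0.002], [0.997, -0.072, 0.006], [0.006, -0.003, -1.0]]
force: [0.3, -0.1, -0.9]
gripper_width: 0.123
finger_force: 30.0
264 148 26 77 [0.56267142 0.21235455 0.066     ] 0.061790819974023435
```

```bash
python3 -m jog '[0,0,0,30,0,0,0,-20,50,-0.16,0,0,-40,50,-0.33,0,0,-54,50,-0.5,0,0,-54,50,-0.67]' 30
python3 -m jog '[0,0,0,0,-0.17,0,0,0,0,-0.34,0,0,0,0,-0.51,0,0,0,0,-0.68,0,0,0,0,-0.83]'
python3 -m jog '[0,0,0,-50,0,0,0,0,-85,0,0,0,0,-96,0,0,0,0,-99,0,0,0,0,-99,0]'
```

```text
time_s: 38.8
tcp_pos: [0.5591, 0.0995, 0.1031]
orientation: [[0.682, 0.732, 0.003], [0.732, -0.682, 0.006], [0.007, -0.002, -1.0]]
force: [-0.2, 0.3, -1.3]
gripper_width: 0.124
finger_force: 30.0
time_s: 39.42
tcp_pos: [0.559, 0.1006, 0.103]
orientation: [[1.0, -0.008, 0.007], [-0.008, -1.0, 0.003], [0.007, -0.003, -1.0]]
force: [0.1, -0.5, -1.0]
gripper_width: 0.124
finger_force: 30.0
time_s: 40.05
tcp_pos: [0.5604, 0.1018, 0.0052]
orientation: [[1.0, -0.002, 0.009], [-0.002, -1.0, 0.004], [0.009, -0.004, -1.0]]
force: [0.0, -0.4, -1.4]
gripper_width: 0.128
finger_force: 30.0
```

```bash
python3 -m jog '[0,0,0,-3,0,0,0,0,-4,0,0.3,0,0,-4,0,0.3,0,0,-4,0,0.3,0,0,40,0]'
python3 -m jog '[0.3,0,0,0,0.16,0.3,0,0,0,0.32,0.3,0,0,0,0.48,0.3,0,0,0,0.64,0.3,0,0,0,0.785]'
python3 -m jog '[0.3,0,0,0,0.16,0.3,0,0,0,0.32,0.3,0,0,0,0.48,0.3,0,0,0,0.64,0.3,0,0,0,0.785]'
python3 -m jog '[0.3,0,0,0,0.16,0.3,0,0,0,0.32,0.3,0,0,0,0.48,0.3,0,0,0,0.64,0.3,0,0,0,0.785]'
python3 -m jog '[0.3,0,0,0,0.16,0.3,0,0,0,0.32,0.3,0,0,0,0.48,0.3,0,0,0,0.64,0.3,0,0,0,0.786]'
python3 - <<'E'
from h import *
f=grab("wrist","w16.png"); t=get_state(); print(t["tcp_pos"],t["joint_pos"][5]); hsv=cv2.cvtColor(f["color"],cv2.COLOR_RGB2HSV)
m=cv2.inRange(hsv,(0,0,140),(180,45,255)); cs,_=cv2.findContours(m[0:250,200:360],cv2.RETR_EXTERNAL,cv2.CHAIN_APPROX_NONE)
for c in cs:
    if cv2.contourArea(c)>200:
        r=cv2.minAreaRect(c+np.array([200,0])); print(r,[onz(f,*p,.012)[:2].round(4).tolist() for p in cv2.boxPoints(r)])
m=cv2.inRange(hsv,(14,110,110),(32,255,255)); cs,_=cv2.findContours(m[0:250,200:360],cv2.RETR_EXTERNAL,cv2.CHAIN_APPROX_NONE)
for c in cs:
    if cv2.contourArea(c)>10: r=cv2.boundingRect(c); print("brass",r,onz(f,r[0]+200+r[2]/2,r[1]+r[3]/2,.006))
E
```

```text
time_s: 40.67
tcp_pos: [0.5553, 0.1016, 0.0401]
orientation: [[1.0, -0.001, -0.002], [-0.001, -1.0, 0.003], [-0.002, -0.003, -1.0]]
force: [0.9, 0.0, 0.7]
gripper_width: 0.295
finger_force: 0.0
time_s: 41.3
tcp_pos: [0.5588, 0.1018, 0.0434]
orientation: [[0.705, 0.709, 0.002], [0.709, -0.705, 0.007], [0.006, -0.004, -1.0]]
force: [-0.2, 0.1, 0.3]
gripper_width: 0.303
finger_force: 0.0
time_s: 41.92
tcp_pos: [0.5588, 0.1018, 0.0434]
orientation: [[-0.003, 1.0, -0.004], [1.0, 0.003, 0.006], [0.006, -0.004, -1.0]]
force: [-0.1, 0.3, -0.2]
gripper_width: 0.299
finger_force: 0.0
time_s: 42.55
tcp_pos: [0.5588, 0.1018, 0.0433]
orientation: [[-0.709, 0.705, -0.008], [0.705, 0.709, 0.002], [0.007, -0.004, -1.0]]
force: [0.6, -0.6, -0.2]
gripper_width: 0.301
finger_force: 0.0
time_s: 43.18
tcp_pos: [0.5587, 0.1018, 0.0433]
orientation: [[-1.0, -0.003, -0.007], [-0.003, 1.0, -0.004], [0.007, -0.004, -1.0]]
force: [-0.2, 0.2, 0.1]
gripper_width: 0.301
finger_force: 0.0
[0.55878196 0.10181207 0.04336261] -1.4873817832216465
((278.0, 198.5), (101.0, 18.0), 90.0) [[0.5027, 0.0972], [0.5027, 0.1081], [0.5678, 0.1088], [0.5679, 0.097]]
brass (70, 113, 16, 34) [0.49183587 0.1026034  0.006     ]
brass (73, 0, 44, 23) [0.41427111 0.1130497  0.006     ]
brass (57, 0, 12, 7) [0.40861071 0.09286974 0.006     ]
brass (13, 0, 66, 25) [0.41478802 0.08219479 0.006     ]
```

```bash
python3 -m jog '[0.3,2,1,-25,0,0.3,2,1,-39,0,0.3,2,1,-40,0,0,2,1,-40,0,0,2,1,-40,0]' 30
python3 -m jog '[0,0,0,0,0,0,0,0,0,0,0,0,0,0,0,0,0,0,50,0,0,0,0,100,0]'
```

```text
time_s: 43.85
tcp_pos: [0.5618, 0.103, 0.0045]
orientation: [[-1.0, 0.002, -0.005], [0.002, 1.0, -0.003], [0.005, -0.003, -1.0]]
force: [0.0, -1.8, 0.3]
gripper_width: 0.136
finger_force: 0.5
time_s: 44.48
tcp_pos: [0.5598, 0.1029, 0.1035]
orientation: [[-1.0, 0.002, -0.009], [0.002, 1.0, -0.004], [0.009, -0.004, -1.0]]
force: [0.1, -0.0, -2.1]
gripper_width: 0.123
finger_force: 30.0
```

```bash
python3 -m jog '[0,0,0,0,-0.17,0,0,15,0,-0.34,0,0,30,0,-0.51,0,0,45,0,-0.68,0,0,52,0,-0.85]' 35
python3 -m jog '[0,0,0,0,-0.17,0,0,0,0,-0.34,0,0,0,0,-0.51,0,0,0,0,-0.68,0,0,0,0,-0.794]'
python3 -m jog '[0,0,0,-20,0,0,0,0,-35,0,0,0,0,-43,0,0,0,0,-43,0,0,0,0,-43,0]'
cat > prof.py <<'E'
from h import *
f=grab("wrist","wp.png"); t=get_state(); print(t["tcp_pos"],t["force"].round(1),t["joint_pos"][5].round(3)); c=f["color"].astype(int)
y=t["orientation"][:,1]; print("yaw",np.degrees(np.arctan2(y[1],y[0])))
red=(c[:,:,0]-np.maximum(c[:,:,1],c[:,:,2]))>45
for v in range(4,180,6):
    row=~red[v]; runs=[]; s=None
    for u in range(215,345):
        if row[u] and s is None: s=u
        if (not row[u] or u==344) and s is not None:
            if u-s>5: runs.append((s,u-1,int(c[v,(s+u)//2].mean())))
            s=None
    print(v,runs)
E
python3 prof.py
```

```text
time_s: 45.1
tcp_pos: [0.5605, 0.1557, 0.1031]
orientation: [[-0.655, 0.756, -0.008], [0.756, 0.655, 0.003], [0.007, -0.004, -1.0]]
force: [-0.8, 0.1, -1.1]
gripper_width: 0.123
finger_force: 35.0
time_s: 45.72
tcp_pos: [0.5606, 0.155, 0.103]
orientation: [[0.08, 0.997, -0.004], [0.997, -0.08, 0.007], [0.006, -0.005, -1.0]]
force: [-0.0, -0.3, -0.4]
gripper_width: 0.125
finger_force: 35.0
time_s: 46.35
tcp_pos: [0.5614, 0.1551, 0.061]
orientation: [[0.075, 0.997, -0.002], [0.997, -0.075, 0.007], [0.007, -0.003, -1.0]]
force: [0.1, -0.4, -1.7]
gripper_width: 0.126
finger_force: 35.0
[0.56160751 0.15507517 0.06123636] [ 0.4  0.2 -0.2] 0.249
yaw -4.2981439554764895
4 [(242, 301, 136)]
10 [(242, 301, 139)]
16 [(242, 302, 140)]
22 [(242, 302, 143)]
28 [(242, 301, 144)]
34 [(242, 301, 142)]
40 [(243, 299, 59)]
46 [(245, 298, 85)]
52 [(247, 284, 59)]
58 [(263, 278, 70)]
64 [(263, 278, 73)]
70 []
76 []
82 []
88 []
94 []
100 []
106 [(272, 277, 119)]
112 [(272, 280, 217)]
118 [(272, 279, 217)]
124 [(272, 280, 216)]
130 [(272, 280, 216)]
136 [(271, 281, 215)]
142 [(270, 282, 211), (285, 291, 86)]
148 [(265, 295, 250)]
154 [(265, 295, 251)]
160 [(264, 296, 251)]
166 [(265, 296, 251)]
172 [(265, 297, 251)]
178 [(265, 297, 251)]
```

```bash
python3 - <<'E'
from h import *
f=grab("wrist"); t=get_state()["tcp_pos"]
a,b=onz(f,241.5,37,.073),onz(f,301.5,37,.073); M=(a+b)/2; print("edge",a,b,M,np.linalg.norm(a-b))
d=np.array([np.cos(np.radians(85.7)),np.sin(np.radians(85.7))]); n=np.array([d[1],-d[0]])
for nm,p in (("mouth",M),("shank",onz(f,280,146,.069)),("drill",onz(f,274.5,106,.063)),("drillmid",onz(f,276,125,.063))):
    q=(p-t)[:2]; print(nm,p.round(4),"along",(q@d).round(4),"lat",(q@n).round(4))
E
```

```text
edge [0.55268396 0.26877928 0.073     ] [0.58099394 0.26647807 0.073     ] [0.56683895 0.26762867 0.073     ] 0.028403353010748946
mouth [0.5668 0.2676 0.073 ] along 0.1126 lat -0.0033
shank [0.5669 0.214  0.069 ] along 0.0592 lat 0.0008
drill [0.5657 0.2341 0.063 ] along 0.0791 lat -0.0019
drillmid [0.5657 0.2244 0.063 ] along 0.0695 lat -0.0012
```

```bash
python3 -m jog '[0,-2.5,10,-3,0,0,-1.5,20,-3,0,0,-0.5,30,-3,0,0,0.5,40,-3,0,0,0.5,40,-3,0]' 30
python3 prof.py | sed -n '1,20p'
```

```text
time_s: 47.08
tcp_pos: [0.5616, 0.196, 0.0577]
orientation: [[0.074, 0.997, -0.003], [0.997, -0.074, 0.007], [0.007, -0.003, -1.0]]
force: [0.2, -0.1, -0.7]
gripper_width: 0.122
finger_force: 30.0
[0.56156393 0.19546228 0.05756936] [ 0.3 -0.5 -0.9] 0.316
yaw -4.260789036325676
4 [(242, 304, 150)]
10 [(245, 303, 151)]
16 [(245, 303, 152)]
22 [(245, 303, 153)]
28 [(245, 304, 154)]
34 [(245, 304, 155)]
40 [(245, 304, 159)]
46 [(245, 304, 158)]
52 [(246, 304, 160)]
58 [(246, 305, 161)]
64 [(246, 305, 162)]
70 [(246, 305, 163)]
76 [(246, 305, 163)]
82 [(247, 305, 164)]
88 [(247, 305, 166)]
94 [(247, 305, 164)]
100 [(247, 306, 166)]
106 [(247, 307, 166)]
```

```bash
python3 -m jog '[0,0.5,6,0,0,0,1,12,0,0,0,1,16,0,0,0,1.5,20,0,0,0,1.5,20,0,0]' 25
```

```text
time_s: 47.75
tcp_pos: [0.5631, 0.2153, 0.0576]
orientation: [[0.075, 0.997, -0.003], [0.997, -0.075, 0.007], [0.007, -0.003, -1.0]]
force: [0.7, -0.2, -1.0]
gripper_width: 0.121
finger_force: 25.0
```

```bash
python3 -m jog '[0,0.3,4,0,0,0,0.6,8,0,0,0,0.8,11,0,0,0,1,14,0,0,0,1,14,0,0]' 25
```

```text
time_s: 48.38
tcp_pos: [0.564, 0.2292, 0.0576]
orientation: [[0.075, 0.997, -0.003], [0.997, -0.075, 0.007], [0.007, -0.003, -1.0]]
force: [0.8, -0.6, -1.4]
gripper_width: 0.13
finger_force: 25.0
```

```bash
python3 -m jog '[0,0.3,4,0,0,0,0.6,8,0,0,0,0.8,11,0,0,0,1,14,0,0,0,1,14,0,0]' 25
python3 -m jog '[0,0,2,0,0,0,0,4,0,0,0,0,6,0,0,0,0,6,0,0,0,0,6,0,0]' 25
```

```text
time_s: 49.0
tcp_pos: [0.5651, 0.2433, 0.0576]
orientation: [[0.075, 0.997, -0.003], [0.997, -0.075, 0.007], [0.007, -0.003, -1.0]]
force: [-0.5, -0.3, -0.5]
gripper_width: 0.126
finger_force: 25.0
time_s: 49.62
tcp_pos: [0.565, 0.2463, 0.0573]
orientation: [[0.076, 0.997, -0.004], [0.997, -0.076, 0.003], [0.002, -0.004, -1.0]]
force: [-0.7, -12.4, 2.1]
gripper_width: 0.125
finger_force: 25.0
```

Bit 2 is home too. On to driver 1.

```bash
python3 -m jog '[0.35,0,0,0,0,0.35,0,0,0,0,0.35,0,0,0,0,0.35,0,0,50,0,0.35,40,-2,100,0.04]'
python3 -m jog '[0.35,50,-2,0,0.05,0.35,68,-2,0,0.05,0.35,68,-2,0,0.05,0.35,68,-2,0,0.05,0.35,68,-2,0,0.05]'
python3 prof.py; python3 - <<'E'
from h import *
f=grab("top"); hsv=cv2.cvtColor(f["color"],cv2.COLOR_RGB2HSV)
m=cv2.inRange(hsv,(0,0,150),(180,50,255)); cs,_=cv2.findContours(m[180:262,140:205],cv2.RETR_EXTERNAL,cv2.CHAIN_APPROX_NONE)
for c in cs:
    if cv2.contourArea(c)>20:
        r=cv2.minAreaRect(c+np.array([140,180])); w=np.array([onz(f,*p,.06) for p in cv2.boxPoints(r)]); print(w[:,:2].round(4).tolist())
E
```

```text
time_s: 50.25
tcp_pos: [0.6013, 0.2475, 0.1558]
orientation: [[0.033, 0.999, -0.008], [0.999, -0.033, 0.006], [0.006, -0.008, -1.0]]
force: [1.6, 0.1, -0.1]
gripper_width: 0.354
finger_force: 0.0
time_s: 50.88
tcp_pos: [0.6712, 0.2454, 0.1565]
orientation: [[-0.015, 1.0, -0.004], [1.0, 0.015, 0.007], [0.007, -0.004, -1.0]]
force: [0.1, 0.3, -0.0]
gripper_width: 0.348
finger_force: 0.0
[0.67137133 0.24538739 0.15659102] [0.  0.8 0.3] 0.259
yaw 0.8789070085517668
4 [(215, 221, 249), (238, 315, 94)]
10 [(215, 221, 245), (239, 315, 95)]
16 [(215, 221, 234), (238, 315, 87)]
22 [(215, 221, 188), (238, 316, 237)]
28 [(215, 221, 107), (238, 316, 238)]
34 [(238, 316, 229)]
40 [(239, 317, 239)]
46 [(238, 317, 240)]
52 [(238, 318, 240)]
58 [(238, 318, 232)]
64 [(239, 317, 255)]
70 [(239, 317, 255)]
76 [(239, 317, 255)]
82 [(241, 314, 255)]
88 [(253, 305, 255)]
94 [(255, 305, 255)]
100 [(256, 306, 255)]
106 [(258, 304, 255)]
112 [(261, 300, 185)]
118 [(261, 297, 186)]
124 [(262, 297, 184)]
130 [(262, 297, 184)]
136 [(262, 297, 184)]
142 [(262, 297, 182)]
148 [(262, 297, 180)]
154 [(262, 299, 177)]
160 [(262, 298, 178)]
166 [(262, 298, 166)]
172 [(263, 298, 162)]
178 [(263, 298, 162)]
[[0.4265, 0.2864], [0.4383, 0.2846], [0.4268, 0.2164], [0.4151, 0.2182]]
[[0.5607, 0.2666], [0.5721, 0.266], [0.5665, 0.1892], [0.5551, 0.1898]]
```

```bash
python3 - <<'E'
from h import *
f=grab("wrist"); m=f["color"].astype(int)
print(onz(f,279.5,130,.073),onz(f,280.5,178,.073))
c=f["color"].astype(int); red=(c[:,:,0]-np.maximum(c[:,:,1],c[:,:,2]))>45
for v in range(180,262,5):
    u=[k for k in range(240,320) if not red[v,k]]; print(v,(u[0],u[-1],int(c[v,280].mean())) if u else 0, onz(f,280,v,.073)[1].round(4))
E
```

```text
[0.67168479 0.31142261 0.073     ] [0.67308256 0.27419831 0.073     ]
180 (263, 298, 164) 0.2726
185 (263, 297, 162) 0.2687
190 (262, 296, 218) 0.2647
195 (272, 304, 203) 0.2607
200 (272, 302, 201) 0.2566
205 (258, 300, 201) 0.2526
210 (273, 297, 205) 0.2485
215 (273, 308, 201) 0.2443
220 (267, 306, 202) 0.2402
225 (270, 319, 203) 0.236
230 (273, 319, 202) 0.2317
235 (273, 319, 203) 0.2275
240 (240, 319, 200) 0.2231
245 (240, 319, 223) 0.2188
250 (240, 319, 221) 0.2143
255 (240, 319, 222) 0.2098
260 (240, 319, 220) 0.2053
```

```bash
python3 -m jog '[0.35,1,-2,-50,0.01,0.35,1,-2,-90,0.01,0.35,1,-2,-104,0.01,0,1,-2,-104,0.01,0,1,-2,-104,0.01]' 30
python3 -m jog '[0,0,0,0,0,0,0,0,0,0,0,0,0,0,0,0,0,0,0,0,0,0,0,0,0]'
python3 -m jog '[0,0,-6,2,0,0,0,-20,2,0,0,1,-40,2,0,0,1,-62,2,0,0,2,-88,2,0]' 30
python3 - <<'E'
from h import *
f=grab("wrist","w15.png"); t=get_state()["tcp_pos"]; print(t); hsv=cv2.cvtColor(f["color"],cv2.COLOR_RGB2HSV)
m=cv2.inRange(hsv,(0,0,185),(180,40,255)); cs,_=cv2.findContours(m[40:250,240:330],cv2.RETR_EXTERNAL,cv2.CHAIN_APPROX_NONE)
for c in cs:
    if cv2.contourArea(c)>200:
        x,y,w,h=cv2.boundingRect(c); p=onz(f,x+240+w/2,y+40,.066); print(x+240,y+40,w,h,p, np.hypot(*(p-t)[:2]))
E
```

```text
time_s: 51.65
tcp_pos: [0.6747, 0.2436, 0.0551]
orientation: [[-0.025, 1.0, -0.0], [1.0, 0.025, 0.007], [0.007, 0.0, -1.0]]
force: [-0.6, 0.5, 0.1]
gripper_width: 0.183
finger_force: 0.0
time_s: 52.28
tcp_pos: [0.6747, 0.2435, 0.055]
orientation: [[-0.025, 1.0, 0.0], [1.0, 0.025, 0.008], [0.008, 0.0, -1.0]]
force: [0.5, -0.2, 7.0]
gripper_width: 0.126
finger_force: 30.0
time_s: 52.9
tcp_pos: [0.6748, 0.1529, 0.054]
orientation: [[-0.024, 1.0, -0.004], [1.0, 0.024, 0.006], [0.006, -0.004, -1.0]]
force: [0.7, 0.0, -1.8]
gripper_width: 0.121
finger_force: 30.0
[0.67530612 0.14916703 0.0540937 ]
264 152 24 74 [0.67239989 0.2095016  0.066     ] 0.060404523553798904
```

```bash
python3 -m jog '[0,0,0,40,0,0,-30,-15,50,-0.17,0,-60,-30,50,-0.34,0,-90,-45,50,-0.51,0,-113,-52,50,-0.68]' 30
python3 -m jog '[0,0,0,0,-0.17,0,0,0,0,-0.34,0,0,0,0,-0.51,0,0,0,0,-0.68,0,0,0,0,-0.85]'
python3 -m jog '[0,0,0,-40,-0.065,0,0,0,-80,-0.065,0,0,0,-97,-0.065,0,0,0,-101,-0.065,0,0,0,-101,-0.065]'
```

```text
time_s: 53.58
tcp_pos: [0.5609, 0.101, 0.1043]
orientation: [[0.615, 0.789, 0.001], [0.789, -0.615, 0.007], [0.006, -0.003, -1.0]]
force: [0.1, -0.3, -0.8]
gripper_width: 0.123
finger_force: 30.0
time_s: 54.2
tcp_pos: [0.562, 0.1017, 0.1044]
orientation: [[0.998, 0.059, 0.006], [0.059, -0.998, 0.004], [0.007, -0.003, -1.0]]
force: [-0.3, -0.5, -1.3]
gripper_width: 0.124
finger_force: 30.0
time_s: 54.82
tcp_pos: [0.5627, 0.1025, 0.0043]
orientation: [[1.0, 0.0, 0.007], [0.0, -1.0, 0.003], [0.007, -0.003, -1.0]]
force: [0.0, -0.7, -0.0]
gripper_width: 0.123
finger_force: 30.0
```

```bash
python3 -m jog '[0,0,0,-2,0,0.3,0,0,-2,0,0.3,0,0,-2,0,0.3,0,0,0,0,0.3,0,0,40,0]'
python3 -m jog '[0.3,0,0,0,0.16,0.3,0,0,0,0.32,0.3,0,0,0,0.48,0.3,0,0,0,0.64,0.3,0,0,0,0.785]'
python3 -m jog '[0.3,0,0,0,0.16,0.3,0,0,0,0.32,0.3,0,0,0,0.48,0.3,0,0,0,0.64,0.3,0,0,0,0.785]'
python3 -m jog '[0.3,0,0,0,0.16,0.3,0,0,0,0.32,0.3,0,0,0,0.48,0.3,0,0,0,0.64,0.3,0,0,0,0.785]'
python3 -m jog '[0.3,0,0,0,0.16,0.3,0,0,0,0.32,0.3,0,0,0,0.48,0.3,0,0,0,0.64,0.3,0,0,0,0.786]'
python3 - <<'E'
from h import *
f=grab("wrist","w16.png"); t=get_state(); print(t["tcp_pos"],t["joint_pos"][5]); hsv=cv2.cvtColor(f["color"],cv2.COLOR_RGB2HSV)
m=cv2.inRange(hsv,(0,0,140),(180,45,255)); cs,_=cv2.findContours(m[0:250,200:360],cv2.RETR_EXTERNAL,cv2.CHAIN_APPROX_NONE)
for c in cs:
    if cv2.contourArea(c)>200:
        r=cv2.minAreaRect(c+np.array([200,0])); print(r,[onz(f,*p,.012)[:2].round(4).tolist() for p in cv2.boxPoints(r)])
E
```

```text
time_s: 55.45
tcp_pos: [0.5588, 0.1027, 0.0404]
orientation: [[1.0, 0.001, -0.001], [0.001, -1.0, 0.003], [-0.001, -0.003, -1.0]]
force: [1.9, 0.8, 0.5]
gripper_width: 0.304
finger_force: 0.0
time_s: 56.08
tcp_pos: [0.5621, 0.1031, 0.0434]
orientation: [[0.703, 0.711, 0.002], [0.711, -0.703, 0.007], [0.007, -0.003, -1.0]]
force: [-0.8, 0.5, -0.6]
gripper_width: 0.303
finger_force: 0.0
time_s: 56.7
tcp_pos: [0.5621, 0.1031, 0.0435]
orientation: [[-0.005, 1.0, -0.003], [1.0, 0.005, 0.007], [0.007, -0.003, -1.0]]
force: [1.2, -0.9, -0.3]
gripper_width: 0.301
finger_force: 0.0
time_s: 57.32
tcp_pos: [0.5621, 0.1031, 0.0435]
orientation: [[-0.71, 0.704, -0.007], [0.704, 0.71, 0.002], [0.007, -0.003, -1.0]]
force: [0.2, -0.8, 0.6]
gripper_width: 0.302
finger_force: 0.0
time_s: 57.95
tcp_pos: [0.5621, 0.1031, 0.0435]
orientation: [[-1.0, -0.005, -0.006], [-0.005, 1.0, -0.003], [0.006, -0.003, -1.0]]
force: [-0.2, 0.1, -0.7]
gripper_width: 0.302
finger_force: 0.0
[0.56209428 0.1030525  0.04345458] -1.4880777862930914
((277.0, 197.0), (104.0, 18.0), 90.0) [[0.5044, 0.0977], [0.5043, 0.1086], [0.5713, 0.1094], [0.5714, 0.0977]]
```

```bash
python3 -m jog '[0.3,0,0,-25,0,0.3,0,0,-39,0,0.3,0,0,-41,0,0,0,0,-41,0,0,0,0,-41,0]' 30
python3 -m jog '[0,0,0,0,0,0,0,0,0,0,0,0,0,0,0,0,0,0,50,0,0,0,0,101,0]' 35
python3 -m jog '[0,20,5,0,-0.17,0,45,10,0,-0.34,0,70,20,0,-0.51,0,95,35,0,-0.68,0,113,50,0,-0.85]'
python3 -m jog '[0,0,0,0,-0.17,0,0,0,0,-0.34,0,0,0,0,-0.51,0,0,0,0,-0.68,0,0,0,0,-0.7]'
python3 -m jog '[0,0,0,-20,0,0,0,0,-35,0,0,0,0,-46,0,0,0,0,-46,0,0,0,0,-46,0]'
python3 prof.py
```

```text
time_s: 58.62
tcp_pos: [0.5628, 0.1031, 0.0033]
orientation: [[-1.0, 0.0, -0.005], [0.0, 1.0, -0.003], [0.005, -0.003, -1.0]]
force: [0.2, -1.5, 1.1]
gripper_width: 0.135
finger_force: 1.1
time_s: 59.25
tcp_pos: [0.5607, 0.1029, 0.1032]
orientation: [[-1.0, 0.0, -0.01], [0.0, 1.0, -0.004], [0.01, -0.004, -1.0]]
force: [1.4, 1.0, -1.0]
gripper_width: 0.126
finger_force: 35.0
time_s: 59.88
tcp_pos: [0.6755, 0.1533, 0.1025]
orientation: [[-0.655, 0.755, -0.008], [0.755, 0.655, 0.003], [0.007, -0.004, -1.0]]
force: [1.2, 0.3, -0.1]
gripper_width: 0.126
finger_force: 35.0
time_s: 60.5
tcp_pos: [0.6746, 0.153, 0.1026]
orientation: [[-0.021, 1.0, -0.005], [1.0, 0.021, 0.006], [0.006, -0.005, -1.0]]
force: [-0.7, 0.7, -1.1]
gripper_width: 0.125
finger_force: 35.0
time_s: 61.12
tcp_pos: [0.6754, 0.1531, 0.0577]
orientation: [[-0.021, 1.0, -0.003], [1.0, 0.021, 0.007], [0.007, -0.003, -1.0]]
force: [-0.1, -0.4, -0.9]
gripper_width: 0.124
finger_force: 35.0
[0.67566723 0.15313656 0.05816495] [ 0.8  0.3 -1.2] 0.122
yaw 1.1999441562543327
4 [(248, 306, 137)]
10 [(248, 306, 136)]
16 [(248, 306, 138)]
22 [(248, 306, 137)]
28 [(248, 306, 139)]
34 [(248, 306, 139)]
40 [(249, 306, 45)]
46 [(251, 305, 81)]
52 [(265, 283, 66), (286, 305, 75)]
58 [(265, 285, 70), (288, 295, 75)]
64 [(274, 290, 75)]
70 []
76 []
82 []
88 []
94 []
100 []
106 []
112 [(272, 280, 214)]
118 [(272, 280, 213)]
124 [(272, 280, 213)]
130 [(272, 280, 213)]
136 [(272, 280, 213), (283, 288, 81)]
142 [(270, 281, 208), (285, 291, 84), (329, 343, 142)]
148 [(265, 291, 233), (330, 343, 168)]
154 [(264, 294, 249), (331, 343, 172)]
160 [(264, 297, 249), (331, 343, 170)]
166 [(264, 296, 249), (332, 343, 171)]
172 [(264, 296, 249), (331, 343, 170)]
178 [(265, 296, 249), (333, 343, 172)]
```

```bash
python3 -m jog '[0,-0.3,10,0,0,0,-0.5,20,0,0,0,-0.8,30,0,0,0,-1,40,0,0,0,-1,40,0,0]' 25
python3 -m jog '[0,0,6,0,0,0,-0.3,12,0,0,0,-0.4,16,0,0,0,-0.5,20,0,0,0,-0.5,20,0,0]' 25
```

```text
time_s: 61.8
tcp_pos: [0.6739, 0.1942, 0.0573]
orientation: [[-0.022, 1.0, -0.004], [1.0, 0.022, 0.007], [0.007, -0.004, -1.0]]
force: [-0.7, 0.4, -1.6]
gripper_width: 0.13
finger_force: 25.0
time_s: 62.42
tcp_pos: [0.6735, 0.2134, 0.0574]
orientation: [[-0.021, 1.0, -0.004], [1.0, 0.021, 0.007], [0.007, -0.003, -1.0]]
force: [-0.2, 0.2, -1.0]
gripper_width: 0.128
finger_force: 25.0
```

```bash
python3 -m jog '[0,0,4,0,0,0,-0.1,8,0,0,0,-0.2,11,0,0,0,-0.3,14,0,0,0,-0.3,14,0,0]' 25
python3 -m jog '[0,0,4,0,0,0,-0.1,8,0,0,0,-0.2,11,0,0,0,-0.3,14,0,0,0,-0.3,14,0,0]'
python3 -m jog '[0,0,2,0,0,0,0,4,0,0,0,0,6,0,0,0,0,7,0,0,0,0,7,0,0]'
```

```text
time_s: 63.05
tcp_pos: [0.6732, 0.2273, 0.0574]
orientation: [[-0.021, 1.0, -0.004], [1.0, 0.021, 0.007], [0.007, -0.003, -1.0]]
force: [0.1, -0.3, -1.6]
gripper_width: 0.124
finger_force: 25.0
time_s: 63.68
tcp_pos: [0.6729, 0.2413, 0.0573]
orientation: [[-0.021, 1.0, -0.004], [1.0, 0.021, 0.007], [0.007, -0.003, -1.0]]
force: [0.1, -0.3, -1.9]
gripper_width: 0.126
finger_force: 25.0
time_s: 64.3
tcp_pos: [0.6731, 0.245, 0.057]
orientation: [[-0.019, 1.0, -0.004], [1.0, 0.019, 0.002], [0.003, -0.004, -1.0]]
force: [-0.7, -11.2, -0.2]
gripper_width: 0.13
finger_force: 25.0
```

```bash
python3 -m jog '[0.35,0,0,0,0,0.35,0,0,0,0,0.35,0,0,0,0,0.35,0,0,50,0,0.35,0,0,100,0]'
python3 -m jog '[0.35,0,20,50,0,0.35,-20,60,80,0,0.35,-40,110,90,0,0.35,-60,160,90,0,0.35,-90,200,90,0]'
python3 - <<'E'
from h import *
f=grab("top","t20.png"); hsv=cv2.cvtColor(f["color"],cv2.COLOR_RGB2HSV)
def comps(m,roi,z,a0=20):
    x0,y0,x1,y1=roi; cs,_=cv2.findContours(m[y0:y1,x0:x1],cv2.RETR_EXTERNAL,cv2.CHAIN_APPROX_NONE)
    for c in cs:
        if cv2.contourArea(c)>a0:
            r=cv2.minAreaRect(c+np.array([x0,y0])); w=np.array([onz(f,*p,z) for p in cv2.boxPoints(r)]); print(np.round(r[0]),np.round(r[1]),w[:,:2].round(4).tolist())
m=cv2.inRange(hsv,(0,0,150),(180,50,255)); print("bits");comps(m,(140,145,205,262),.06)
print("bar"); m=cv2.inRange(hsv,(0,0,170),(180,40,255)); comps(m,(262,135,284,258),.080,100)
E
```

```text
time_s: 64.92
tcp_pos: [0.6722, 0.2482, 0.1576]
orientation: [[-0.021, 1.0, -0.005], [1.0, 0.021, 0.006], [0.006, -0.005, -1.0]]
force: [1.2, -0.2, 1.1]
gripper_width: 0.349
finger_force: 0.0
time_s: 65.55
tcp_pos: [0.5821, 0.4502, 0.2475]
orientation: [[-0.021, 1.0, -0.003], [1.0, 0.021, 0.007], [0.007, -0.003, -1.0]]
force: [0.8, 0.1, -0.3]
gripper_width: 0.349
finger_force: 0.0
bits
[156. 245.] [28.  4.] [[0.4283, 0.2949], [0.4388, 0.2934], [0.4268, 0.2165], [0.4163, 0.218]]
[169. 197.] [28.  5.] [[0.5619, 0.266], [0.5745, 0.2648], [0.5656, 0.1873], [0.553, 0.1885]]
[172. 158.] [ 4. 27.] [[0.6784, 0.2632], [0.6804, 0.1869], [0.669, 0.1864], [0.6671, 0.2626]]
bar
[273. 197.] [ 13. 107.] [[0.4218, -0.0502], [0.7164, -0.0441], [0.717, -0.0801], [0.4225, -0.0856]]
```

```bash
python3 - <<'E'
from h import *
f=grab("top"); g=cv2.imread("pics/t9.png")[:,:,::-1]; n=cv2.resize(f["color"][130:270,225:425],None,fx=4,fy=4,interpolation=cv2.INTER_CUBIC)
d=np.abs(g.astype(int)-n.astype(int)).max(2); print("changed px",[(r,int((d[r:r+40,150:240]>60).sum())) for r in range(30,500,40)])
hsv=cv2.cvtColor(n,cv2.COLOR_RGB2HSV); m=cv2.inRange(hsv,(0,0,150),(180,40,255))
for v in (120,200,270,340,420):
    u=np.where(m[v,150:240])[0]+150; print(v,u.min(),u.max(),onz(f,(u.min()+u.max()+1)/8-.5+225,(v+.5)/4-.5+130,.080).round(4))
w=cv2.inRange(hsv,(14,50,120),(32,255,255)); B=lambda u,v: onz(f,(u+.5)/4-.5+225,(v+.5)/4-.5+130,.066).round(4)
print("slat2",B(95,161),B(300,168),"slat1",B(87,369),B(290,374)); print("bar ends",onz(f,199/4-.4+225,56/4-.4+130,.08),onz(f,187/4-.4+225,487/4-.4+130,.08))
E
```

```text
changed px [(30, 0), (70, 0), (110, 0), (150, 0), (190, 0), (230, 0), (270, 0), (310, 0), (350, 0), (390, 0), (430, 0), (470, 0)]
120 184 211 [ 0.6729 -0.0647  0.08  ]
200 180 209 [ 0.6174 -0.0643  0.08  ]
270 179 223 [ 0.5692 -0.0702  0.08  ]
340 175 203 [ 0.521  -0.0634  0.08  ]
420 172 200 [ 0.4664 -0.063   0.08  ]
slat2 [0.6448 0.0064 0.066 ] [ 0.6436 -0.1366  0.066 ] slat1 [0.4997 0.007  0.066 ] [ 0.5001 -0.1333  0.066 ]
bar ends [ 0.71767205 -0.06438801  0.08      ] [ 0.4211245 -0.0649219  0.08     ]
```

Everything measures within tolerance and the bar has not moved, so I'm handing in.

```bash
python3 -c "
from station import manip; print(manip.hand_in())"
```

```text
the job is handed in; nothing more can be done
None
```

The job is handed in; the call returned no verdict. My last camera measurements put both slats seated in the notches, the bar in both forks about 2 mm off centre, and all three bits reversed and pushed home.

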